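Refit the bench dust filter

TASK

Lift the hood off the filter base and stand it on the round cork pad, then take the used filter ring off the post and put it in the plywood tray. Stack on the post, in this order and each lying flat: the steel support ring, then every new filter ring there is from the widest to the narrowest, then the six-sided clamp ring. Last, set the hood over the stack so that it stands level on the base's flange, fully down all round.

Things in the scene. Friction and masses are not known exactly. Their poses are not given: they have to be found in the camera images.
- filter_base: Filter base fixed to the table, at a different place each time: a round flange 110 mm across and 12 mm high with four small screws; on it a round plinth 82 mm across whose top is 18 mm above the table; in the middle of the plinth an upright steel post 16 mm thick whose tip is 76 mm above the table, the last 6 mm tapered to 10 mm. Origin on the table under the post, z up.
- post_foot (a point): Centre of the plinth's top at the foot of the post, 18 mm above the table; z up.
- post_tip (a point): Tip of the post, 76 mm above the table.
- flange_top (a point): Point on the post's axis at the height of the flange's upper face (12 mm above the table), on which the hood's lower edge comes to stand, round the plinth.
- used_ring: Used filter ring: black, finely ribbed, the tallest ring; at the start it is on the post, lying on the plinth, hidden under the hood, outside diameter 46 mm, 24 mm high, with a 22 mm hole through it; the same both ways up. Origin at its middle (half its height up, on the hole's axis), z along the hole. Loose, under 0.15 kg.
- support: Support ring: flat steel ring with a circle of twelve small dark holes, the widest of the rings; lies on the table, outside diameter 58 mm, 12 mm high, with a 22 mm hole through it; the same both ways up. Origin at its middle (half its height up, on the hole's axis), z along the hole. Loose, under 0.15 kg.
- clamp: Clamp ring: six-sided steel ring like a big nut, 36 mm across its flats, about 41 mm across its corners, 14 mm high, with a 22 mm hole; the same both ways up. Origin at its middle, z along the hole, x at right angles to one pair of flats. Lies on the table. Loose, under 0.1 kg.
- hood: Hood: grey upturned can, 96 mm across outside, 88 mm inside, open below, 80 mm high (75 mm free height inside), with a black round knob about 24 mm thick and 24 mm high on top. Origin at the centre of its lower edge, z up through the knob. At the start it stands on the base, over the post; about 0.15 kg.
- hood_knob (a point): Middle of the hood's knob, 92 mm above the hood's lower edge.
- tray: Square plywood tray, 110 x 110 mm outside, 5 mm walls, 46 mm high, inner floor 18 mm above the table, open on top, fixed to the table at a different place each time. Origin under its middle on the table, z up.
- pad: Round cork pad, 116 mm across and 20 mm thick, fixed to the table at a different place each time; the hood is put aside on it. Origin under its middle.
- pad_top (a point): Centre of the cork pad's upper face.
- tray_in (a point): Centre of the tray's inner floor.
- filter_1: New filter ring: black, finely ribbed; lies on the table (may be absent: two or three of the four new ones, 54, 48, 42 and 36 mm, are there), outside diameter 54 mm, 12 mm high, with a 22 mm hole through it; the same both ways up. Origin at its middle (half its height up, on the hole's axis), z along the hole. Loose, under 0.15 kg.
- filter_2: New filter ring: black, finely ribbed; lies on the table (may be absent: two or three of the four new ones, 54, 48, 42 and 36 mm, are there), outside diameter 48 mm, 12 mm high, with a 22 mm hole through it; the same both ways up. Origin at its middle (half its height up, on the hole's axis), z along the hole. Loose, under 0.15 kg.
- filter_3: New filter ring: black, finely ribbed; lies on the table (may be absent: two or three of the four new ones, 54, 48, 42 and 36 mm, are there), outside diameter 42 mm, 12 mm high, with a 22 mm hole through it; the same both ways up. Origin at its middle (half its height up, on the hole's axis), z along the hole. Loose, under 0.15 kg.
- filter_4: New filter ring: black, finely ribbed; lies on the table (may be absent: two or three of the four new ones, 54, 48, 42 and 36 mm, are there), outside diameter 36 mm, 12 mm high, with a 22 mm hole through it; the same both ways up. Origin at its middle (half its height up, on the hole's axis), z along the hole. Loose, under 0.15 kg.
There are look-alikes about, which are no part of the job. What is shaped like the filter_2 but red is not meant.

How it is judged:
By the outcome, as a careful person would: the job done as asked, in the order asked, and still so for the second after the job is handed in, with the robot touching nothing.
Of filter_1, filter_2, filter_3, filter_4 only 2 to 3 are there at a start; the rules pass over those that are not, and their reading is None.
At some moment in a run one of filter_1, filter_2, filter_3, filter_4 may be knocked a few centimetres aside while the robot is not near it.
Once in a run the grip may slacken for a moment while it holds something.
It also fails if it takes over 192 s, if anything falls off the work surface, if the arm or the gripper's body presses on something with over 40 N, if the wrist force passes 120 N, or if a joint passes its speed limit or range.

ROBOT

A 6-joint arm with a two-finger parallel gripper is mounted at the origin on the work surface; the furniture and walls round the work are solid. World frame = base frame: x ahead of the robot, y to its left, z up, the work surface at z = 0. Lengths are in m, angles in rad, forces in N, time in s.
With the tool pointing down it reaches from about 0.15 to 0.775 m from the base axis. Payload 6.1 kg.
Tool frame: the origin (TCP) lies at the very end of the fingers, on their centre line; the grasp point (between the pads) lies 19 mm behind it; z points along the fingers, y is the line along which they close (so a half turn about z gives the same grasp; the last joint's range is limited). The gripper opens to 85 mm and grips with 20 to 120 N. Pads are 22 mm wide; open, the fingers measure 114 mm over their backs; the gripper's body (76 mm by 85 mm) begins 54 mm behind the grasp point. The pads swing forward as they close: fully open they stand 13 mm farther back than shut.
Start: joints at [1.344, 0.126, -0.04, 1.405, 0, 1.571], TCP at [0.118, 0.512, 0.231] pointing down, gripper open.
Joint ranges: [-2.72, 2.72], [-0.95, 1.95], [-1.27, 1.35], [-1.78, 2.02], [-1.46, 1.47], [-3.14, 3.14]. Speed limits (rad/s): [2.39, 2.39, 3.01, 3.14, 3.14, 3.14].

INTERFACE

Orientations are given as a rotation vector (axis times angle).
In Python, from station import env gives the robot as it stands.
- The arm moves only by the tool drive_tool, never from a script. Its argument "motion" is one flat list of numbers, 5 for each row, row after row: the shift along the tool's x, y, z in mm, then the turn about the tool's z in degrees, then the finger opening in mm, from 0 to 85.4. In form: [tx, ty, tz, spin, grip, tx, ty, tz, spin, grip, ...]. A call has exactly 5 rows; each row shifts and turns the commanded pose from where the row before left it, along the tool's axes as they then stand; what a row does not reach is not made up. A row lasts 1/12 s, in which the tool goes at most 41.7 mm and 7.16 degrees, less where a joint would pass 70% of its speed; a pose out of reach is approached as far as the arm can. A call with a gripper value outside its range is refused whole. The fingers move at their own pace and stop on an object; "newtons" is the grip in N (left out, the last holds). Time passes only in rows, so rows that do not move let the fingers close, or fill a call up. It gives the time, the measured TCP pose, the force, the opening and the grip force at its end, in the units of the state.
- env.state(): the state, without advancing time (a new reading comes with each control period).
- env.grab_frame(name): name is "scene" or "top" or "wrist"; returns a dict with "frame" (480x640x3 uint8, red, green, blue), "z_map" (480x640 float32, m along the optical axis (not along the pixel's ray), 0 where there is no reading), "fx", "fy", "cx", "cy" (pixels), "R" (3x3) and "t" (3): a world point X has camera coordinates R X + t. Camera axes: x right, y down, z forward; pixel columns grow to the right and rows downward; lengths in m; the calibration is good to about 2 mm. A picture is of the moment at which its call begins.
- env.job_done(): hands the job in; it is judged then, once.
The state is a dict: "time": time; "q": joint angles; "qd": joint speeds; "tau": joint torques, N m; "position": TCP position; "tool_rot": TCP orientation; "force": force on the tool from outside, world axes, zero at the start; "wrist_torque": the same for the moment, N m; "gripper_width": finger opening in m; "grip_force": force on a finger pad.
Only numpy, scipy, OpenCV 4.12 (cv2) and the standard library are available. Lean on these libraries where they do the work, as an engineer would, in place of code of your own. Each camera call takes 0.05 s, during which the arm holds its last target. There are 200 camera calls.

## Working session

There is one attempt and no reset: what is moved stays moved. The work goes in short steps, Python scripts to look and compute and a tool call to move; the robot and the scene stay as the last step left them, time stands still between calls to the robot, and variables do not carry over. Pictures are saved under pics/ and viewed, at most 14 in all, crops included, and the job is handed in when it is done.

Besides the shell and the picture viewer there is one more tool, called after "Emit:" as name(argument=value, ...) on one line, values as JSON. drive_tool: Moves the arm, as the interface text tells. Its arguments: {"type":"object","properties":{"motion":{"type":"array"},"newtons":{"type":"number"}},"required":["motion"]}

```bash
ls; mkdir -p pics
cat > h.py <<'E'
from station import env
import numpy as np, cv2
from scipy.spatial.transform import Rotation as Ro
def cloud(f):
    z=f["z_map"]; v,u=np.mgrid[:480,:640]
    c=np.stack([(u-f["cx"])/f["fx"]*z,(v-f["cy"])/f["fy"]*z,z],-1)
    return (c-f["t"])@f["R"]
def save(n,img): cv2.imwrite("pics/"+n,cv2.cvtColor(img,cv2.COLOR_RGB2BGR))
def at(f,u,v,h):
    d=np.array([(u-f["cx"])/f["fx"],(v-f["cy"])/f["fy"],1.])@f["R"]; o=-f["R"].T@f["t"]
    return o+d*(h-o[2])/d[2]
E
python3 - <<'E'
from h import *
for n in("scene","top"):
    f=env.grab_frame(n); save(n+"0.png",f["frame"]); np.savez(n+"0.npz",**f)
    print(n,-f["R"].T@f["t"],f["R"][2],f["fx"])
s=env.state();print({k:np.round(v,3) for k,v in s.items()}, Ro.from_rotvec(s["tool_rot"]).as_matrix().round(3))
E
```

```text
pics
scene [ 1.09634855 -0.1230933   1.11594318] [-0.53192259  0.11762397 -0.8385839 ] 562.4066357890746
top [0.33379257 0.01501318 1.24524795] [ 0.10391289 -0.02265638 -0.99432832] 505.1712507220814
{'time': np.float64(0.1), 'q': array([ 1.344,  0.126, -0.041,  1.405, -0.   ,  1.571]), 'qd': array([ 0.   , -0.002,  0.003,  0.002,  0.   ,  0.001]), 'tau': array([-0.0000e+00, -4.3690e+01,  3.5361e+01,  1.4000e-02, -0.0000e+00,
       -0.0000e+00]), 'position': array([0.118, 0.511, 0.231]), 'tool_rot': array([-3.550e-01, -3.121e+00,  2.000e-03]), 'force': array([-0.492,  0.794, -0.221]), 'wrist_torque': array([-0.031,  0.049,  0.005]), 'grip_force': np.float64(0.0), 'gripper_width': np.float64(0.085)} [[-0.974  0.225 -0.   ]
 [ 0.225  0.974 -0.001]
 [-0.    -0.001 -1.   ]]
```

View pics/top0.png

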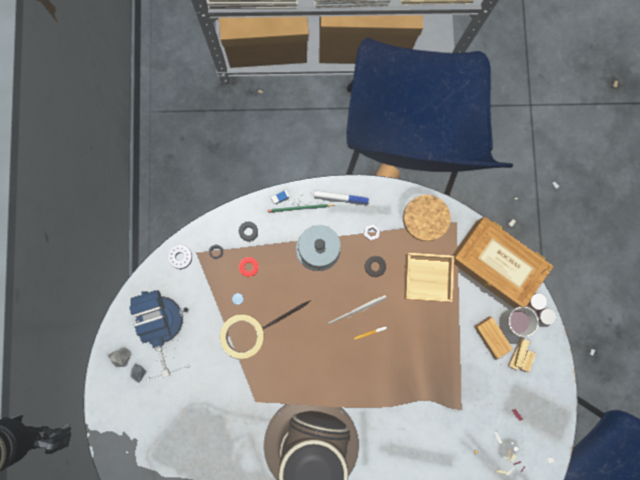

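View pics/scene0.png

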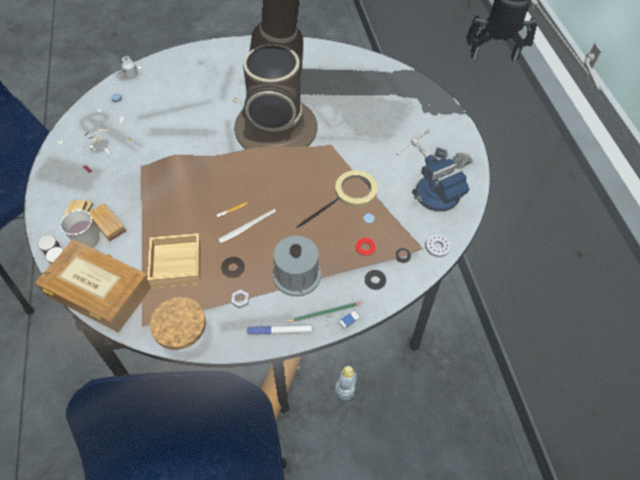

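The top view shows the hood at (319,247), the pad at (427,216), the tray at (429,277), the support at (179,257) and the clamp at (372,232). The black rings are at (248,231), (216,251) and (375,266). Look-alikes are the red ring at (248,267) and the tape roll at (242,336).

```bash
cat > meas.py <<'E'
from h import *
def ringfit(f,u,v,h,mask,r=30):
    # centre by outer contour at top-edge height h
    m=np.zeros(mask.shape,np.uint8); y0,x0=max(v-r,0),max(u-r,0); m[y0:v+r,x0:u+r]=mask[y0:v+r,x0:u+r]
    n,l,st,ce=cv2.connectedComponentsWithStats(m)
    if n<2: return None
    k=1+np.argmax(st[1:,4]); c,_=cv2.findContours((l==k).astype(np.uint8),cv2.RETR_EXTERNAL,cv2.CHAIN_APPROX_NONE)
    c=max(c,key=len)[:,0]; P=np.array([at(f,a,b,h)[:2] for a,b in c])
    (cx,cy),rad=cv2.minEnclosingCircle((P*1000).astype(np.float32)); A=at(f,*ce[k],h)
    return (round(cx,1),round(cy,1),"D",round(2*rad,1)),"centroid",(A[:2]*1000).round(1),st[k,4]
E
python3 - <<'E'
from meas import *
f=dict(np.load("top0.npz")); fr=f["frame"].astype(int); P=cloud(f)
dark=(fr.max(2)<75).astype(np.uint8)
for n,u,v in(("A",248,231),("B",216,251),("C",375,266)):
    print(n,ringfit(f,u,v,.010,dark,18))
H=P[...,2]
print("table z",np.median(H[300:380,280:420]))
def blob(n,u,v,r,lo,hi):
    s=np.s_[v-r:v+r,u-r:u+r]; m=(H[s]>lo)&(H[s]<hi); Q=P[s][m]*1000
    print(n,m.sum(),Q.mean(0).round(1),Q.min(0).round(1),Q.max(0).round(1),"mid",((Q.min(0)+Q.max(0))/2).round(1))
blob("knob",319,245,30,.10,.13); blob("hoodtop",319,247,35,.085,.097); blob("pad",427,216,32,.012,.03)
blob("tray",429,277,32,.036,.06); blob("support",179,257,20,.007,.02); blob("clamp",372,232,14,.008,.025)
for n,u,v in(("A",248,231),("B",216,251),("C",375,266),("red",248,267)): blob(n,u,v,16,.007,.03)
crop=[fr[v-30:v+30,u-30:u+30] for u,v in((248,231),(216,251),(375,266),(372,232),(179,257),(248,267))]
a=np.vstack([np.hstack(crop[:3]),np.hstack(crop[3:])]).astype(np.uint8)
save("crop1.png",cv2.resize(a,None,fx=4,fy=4,interpolation=cv2.INTER_CUBIC))
E
```

```text
A None
B None
C None
table z 0.013935328877113446
knob 95 [467.1 -30.1 116.5] [456.1 -58.1 100. ] [483.9 -18.3 122.5] mid [470.  -38.2 111.2]
hoodtop 1206 [466.9 -29.6  92.8] [420.6 -76.9  85.1] [513.7  17.9  97. ] mid [467.2 -29.5  91. ]
pad 1724 [ 537.5 -299.7   21.3] [ 463.  -376.9   12. ] [ 594.6 -237.    29.7] mid [ 528.8 -307.    20.9]
tray 530 [ 396.5 -301.8   46.1] [ 331.3 -373.6   36.2] [ 460.6 -234.3   59.9] mid [ 396.  -303.9   48. ]
support 402 [456.9 307.   12.7] [408.6 261.    7. ] [492.2 356.   19.8] mid [450.4 308.5  13.4]
clamp 150 [ 503.7 -164.1   14. ] [ 473.2 -199.7    8.1] [ 540.5 -130.3   21.8] mid [ 506.9 -165.    15. ]
A 283 [513.7 139.1  12.4] [477.1 103.2   7. ] [554.9 180.   18.4] mid [516.  141.6  12.7]
B 519 [452.7 221.2  12.1] [429.9 182.1   7.1] [502.1 257.4  22.9] mid [466.  219.7  15. ]
C 535 [ 419.  -171.6   11.4] [ 383.8 -208.8    7. ] [ 461.8 -129.5   19.2] mid [ 422.8 -169.2   13.1]
red 597 [428.7 146.2  10.4] [389.1 104.3   7. ] [466.6 180.9  21.9] mid [427.8 142.6  14.4]
```

View pics/crop1.png

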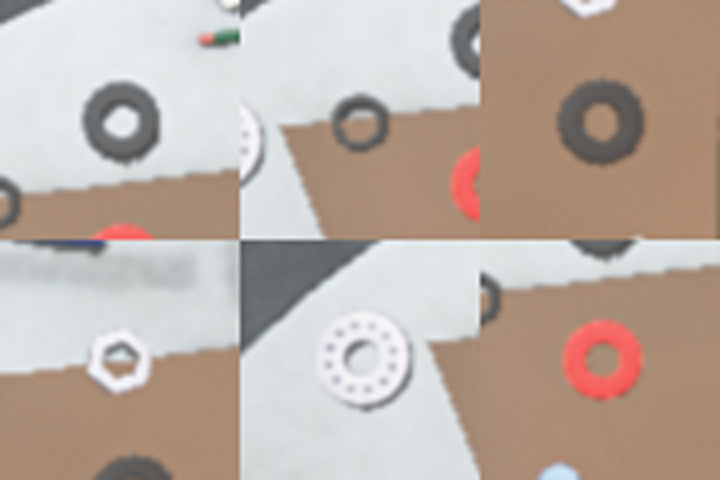

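The crops show A as a black ring of about 48 mm, C about 54 mm, and B thin and about 36 mm. Below them are the hex clamp, the support with its 12 holes, and the red look-alike of 48 mm. The new filters present are therefore C (54), A (48) and B (36).

Run:
```python
from meas import *
f=dict(np.load("top0.npz")); g=dict(np.load("scene0.npz"))
for nm,f,L in(("top",f,(("A",248,231),("B",216,251),("C",375,266))),("scene",g,(("A",375,280),("B",403,255),("C",232,267)))):
    dark=(f["frame"].max(2)<112).astype(np.uint8)
    for n,u,v in L: print(nm,n,ringfit(f,u,v,.009,dark,17))
f=dict(np.load("top0.npz"))
red=((f["frame"][...,0]>180)&(f["frame"][...,1]<120)).astype(np.uint8); print("red",ringfit(f,248,267,.009,red,20))
w=(f["frame"].min(2)>222).astype(np.uint8);print("clamp",ringfit(f,372,232,.012,w,12)); print("sup",ringfit(f,179,257,.011,w,17))
for u,v,h,n in((319,247,.092,"hood"),(319.5,244.5,.116,"knob"),(427.5,216.5,.02,"pad"),(429.5,277,.046,"tray")):print(n,at(f,u,v,h)*1e3)
# cork pad by colour edge, wrist view
w=env.grab_frame("wrist"); P=-w["R"].T@w["t"]; print("wristcam",P,w["R"][2],w["fx"]); save("w0.png",w["frame"])
```

```text
top A ((513.9, 139.3, 'D', 43.6), 'centroid', array([511.5, 138.8]), np.int32(135))
top B ((465.5, 219.4, 'D', 32.4), 'centroid', array([466. , 218.1]), np.int32(65))
top C ((421.1, -170.4, 'D', 51.1), 'centroid', array([ 420.7, -170.5]), np.int32(264))
scene A ((517.0, 140.9, 'D', 49.2), 'centroid', array([517.8, 142. ]), np.int32(250))
scene B ((468.0, 221.5, 'D', 38.3), 'centroid', array([469.6, 220.9]), np.int32(99))
scene C ((422.4, -168.4, 'D', 54.5), 'centroid', array([ 422.1, -168.4]), np.int32(307))
red ((427.0, 140.5, 'D', 48.4), 'centroid', array([426.8, 140.7]), np.int32(239))
clamp ((506.8, -163.9, 'D', 38.7), 'centroid', array([ 507.4, -164.3]), np.int32(94))
sup ((458.4, 309.8, 'D', 56.6), 'centroid', array([458.7, 309.2]), np.int32(294))
hood [462.37270519 -30.33852586  92.        ]
knob [465.33415995 -30.67168994 116.        ]
pad [ 540.06150494 -303.0767923    20.        ]
tray [ 389.52984633 -293.93540036   46.        ]
wristcam [0.04738426 0.52705878 0.37195319] [ 0.27580906 -0.06571382 -0.95896353] 356.01645528019014
```

Emit:
drive_tool(motion=[0,0,0,-6.5,85,0,0,0,-6.5,85,-10,-15,0,0,85,-20,-31,0,0,85,-22,-34,0,0,85], newtons=40)

```text
time: 0.57
position: [0.1699, 0.4313, 0.2304]
tool_rot: [0.005, -3.141, 0.002]
force: [0.7, -0.3, -0.0]
gripper_width: 0.0848
grip_force: 0.0
```

Emit:
drive_tool(motion=[-22,-34,0,0,85,-22,-34,0,0,85,-22,-34,0,0,85,-22,-34,0,0,85,-22,-34,0,0,85])

```text
time: 0.98
position: [0.2804, 0.2597, 0.2312]
tool_rot: [-0.001, 3.141, 0.0]
force: [1.1, -0.7, 0.5]
gripper_width: 0.085
grip_force: 0.0
```

Emit:
drive_tool(motion=[-22,-34,0,0,85,-22,-34,0,0,85,-22,-34,0,0,85,-22,-34,0,0,85,-22,-34,0,0,85])

```text
time: 1.4
position: [0.3906, 0.0896, 0.2314]
tool_rot: [0.0, 3.141, 0.0]
force: [0.8, 1.0, -0.2]
gripper_width: 0.085
grip_force: 0.0
```

Emit:
drive_tool(motion=[-22,-34,0,0,85,-22,-34,0,0,85,-10,-19,0,0,85,0,0,0,0,85,0,0,0,0,85])

```text
time: 1.82
position: [0.4442, 0.0035, 0.2307]
tool_rot: [-0.004, -3.14, -0.0]
force: [-0.8, 0.6, 0.6]
gripper_width: 0.0847
grip_force: 0.0
```

Run:
```python
from h import *
w=env.grab_frame("wrist"); save("w1.png",w["frame"]); np.savez("w1.npz",**w)
P=cloud(w)*1e3
m=(P[...,2]>108)&(P[...,2]<125); Q=P[m]; print("knob",len(Q),Q.mean(0),Q.min(0),Q.max(0))
m=(P[...,2]>88)&(P[...,2]<96); Q=P[m]; print("top",len(Q),Q.mean(0),Q.min(0),Q.max(0))
```

```text
knob 765 [464.86562071 -29.52030069 114.28351004] [453.78196407 -42.07782022 108.01358799] [477.47832622 -18.07096138 116.53111025]
top 8889 [463.1942603  -29.57488374  90.72448868] [418.22916591 -77.55960053  88.02631558] [513.19912801  17.81722205  95.8888424 ]
```

View pics/w1.png

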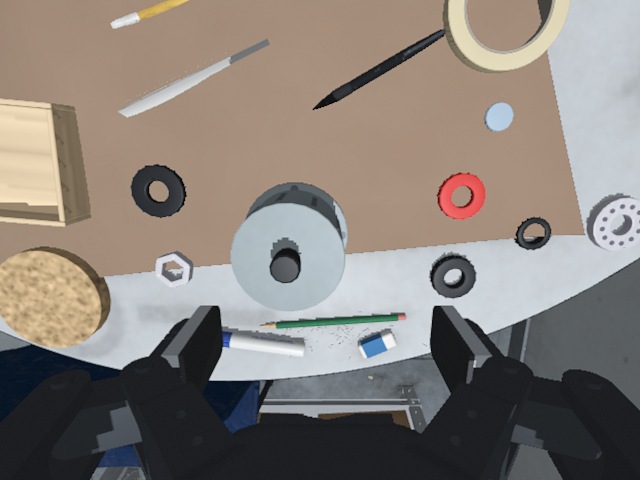

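The hood fills (290,245) with its knob at (286,265). All the rings are visible: C (158,190), clamp (174,268), red (461,195), A (453,276), B (533,233), support (618,222). Now I'll descend on the knob.

Emit:
drive_tool(motion=[-10,-16,0,0,85,-11.5,-17.5,0,0,85,0,0,25,0,85,0,0,35,0,85,0,0,35,0,85])

```text
time: 2.28
position: [0.466, -0.0279, 0.1361]
tool_rot: [-0.003, 3.139, 0.0]
force: [-0.3, 0.1, -0.7]
gripper_width: 0.0849
grip_force: 0.0
```

Emit:
drive_tool(motion=[0,0,25,0,85,0,0,14,0,85,0,0,0,0,20,0,0,0,0,20,0,0,0,0,20])

```text
time: 2.7
position: [0.4662, -0.0282, 0.0987]
tool_rot: [-0.002, 3.14, -0.0]
force: [-0.2, 0.4, -0.8]
gripper_width: 0.0512
grip_force: 0.0
```

Emit:
drive_tool(motion=[0,0,0,0,20,0,0,0,0,20,0,0,0,0,20,0,0,0,0,20,0,0,0,0,20])

```text
time: 3.12
position: [0.4666, -0.0289, 0.0989]
tool_rot: [-0.0, 3.139, 0.0]
force: [-1.1, 0.9, 4.8]
gripper_width: 0.0226
grip_force: 39.1
```

Emit:
drive_tool(motion=[0,0,0,0,20,0,0,-10,0,20,0,0,-20,0,20,0,0,-30,0,20,0,0,-30,0,20], newtons=80)

```text
time: 3.53
position: [0.4649, -0.0289, 0.1886]
tool_rot: [-0.0, -3.14, -0.0]
force: [1.0, 0.6, -1.2]
gripper_width: 0.0216
grip_force: 68.4
```

Run:
```python
from meas import *
w=dict(np.load("w1.npz")); P=cloud(w)*1e3; H=P[...,2]; fr=w["frame"].astype(int)
def b(n,u0,u1,v0,v1,lo,hi):
    s=np.s_[v0:v1,u0:u1]; m=(H[s]>lo)&(H[s]<hi); Q=P[s][m]
    print(n,m.sum(),Q.mean(0).round(1),Q.min(0).round(1),Q.max(0).round(1),"mid",((Q.min(0)+Q.max(0))/2).round(1))
b("pad",0,112,240,352,14,25); b("tray rim",0,95,90,235,41,50)
print("trayfloor", end="");b("",0,95,90,235,14,22)
dark=(fr.max(2)<60).astype(np.uint8); red=((fr[...,0]>150)&(fr[...,1]<110)).astype(np.uint8)
for n,u,v in(("C",158,190),("A",453,276),("B",533,233)): print(n,ringfit(w,u,v,.010,dark,34))
print(ringfit(w,461,195,.01,red,34))
s=env.state(); print(s["position"],s["gripper_width"],s["force"])
f=env.grab_frame("scene"); c=f["frame"][180:360,130:450]; save("s1.png",cv2.resize(c,None,fx=2.5,fy=2.5))
f=env.grab_frame("top"); np.savez("top1.npz",**f)
```

```text
pad 8132 [ 534.3 -297.5   18.8] [ 478.9 -356.1   14. ] [ 594.5 -242.6   21.6] mid [ 536.7 -299.3   17.8]
tray rim 1583 [ 393.1 -251.2   44.2] [ 335.5 -305.2   41. ] [ 448.1 -233.6   47.4] mid [ 391.8 -269.4   44.2]
trayfloor 6919 [ 383.1 -281.2   16.9] [ 325.3 -326.1   14. ] [ 447.8 -217.5   22. ] mid [ 386.6 -271.8   18. ]
C ((419.7, -167.6, 'D', 54.8), 'centroid', array([ 418.6, -170.6]), np.int32(1503))
A ((510.2, 137.5, 'D', 45.5), 'centroid', array([499.8, 129.3]), np.int32(181))
B ((466.1, 219.4, 'D', 36.6), 'centroid', array([465.5, 219.5]), np.int32(322))
((425.9, 140.6, 'D', 48.5), 'centroid', array([425.5, 141.4]), np.int32(1257))
[ 0.46485245 -0.02893795  0.18858201] 0.021597616997226256 [ 1.04504652  0.5526814  -1.17625016]
```

View pics/s1.png

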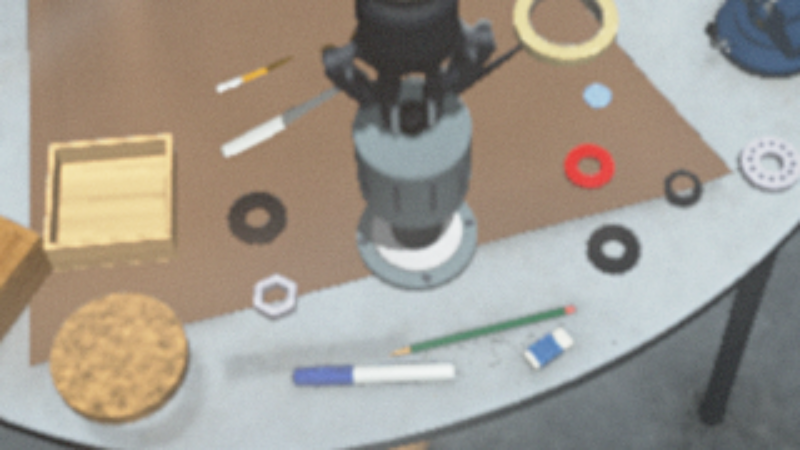

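The hood is lifted and the black used ring is now visible on the post at (415,232). The pad is at (118,355) in the crop. I'll carry the hood to the pad.

Emit:
drive_tool(motion=[-4,-15,0,0,18,-8,-30,0,0,18,-8,-30,0,0,18,-8,-30,0,0,18,-8,-30,0,0,18])

```text
time: 4.05
position: [0.5016, -0.1652, 0.1872]
tool_rot: [0.001, -3.141, -0.0]
force: [1.7, 0.5, -1.0]
gripper_width: 0.0214
grip_force: 78.4
```

Emit:
drive_tool(motion=[-8,-30,0,0,18,-8,-30,0,0,18,-8,-30,0,0,18,-8,-30,0,0,18,-4,-15,0,0,18])

```text
time: 4.47
position: [0.5379, -0.3021, 0.1864]
tool_rot: [-0.003, -3.141, 0.001]
force: [0.2, 0.9, -0.9]
gripper_width: 0.021
grip_force: 78.5
```

Emit:
drive_tool(motion=[0,0,15,0,18,0,0,25,0,18,0,0,22,0,18,0,0,10,0,18,0,0,4,0,18])

```text
time: 4.88
position: [0.5363, -0.2983, 0.1089]
tool_rot: [-0.0, -3.138, -0.003]
force: [-0.6, -0.1, -1.2]
gripper_width: 0.021
grip_force: 78.6
```

Emit:
drive_tool(motion=[0,0,0,0,18,0,0,3,0,18,0,0,1,0,18,0,0,1,0,18,0,0,0,0,18])

```text
time: 5.3
position: [0.5381, -0.2991, 0.1072]
tool_rot: [-0.0, 3.14, -0.001]
force: [0.4, 0.6, -1.2]
gripper_width: 0.0212
grip_force: 78.7
```

Emit:
drive_tool(motion=[0,0,1,0,18,0,0,0,0,18,0,0,1,0,18,0,0,0,0,18,0,0,0,0,18])

```text
time: 5.72
position: [0.5382, -0.2991, 0.1072]
tool_rot: [-0.0, 3.139, -0.002]
force: [-2.6, 2.5, 10.2]
gripper_width: 0.021
grip_force: 79.9
```

Run:
```python
from h import *
f=env.grab_frame("wrist"); save("w2.png",f["frame"]); s=env.state(); print(s["position"],s["force"])
f=env.grab_frame("top"); P=cloud(f)*1e3; s=np.s_[170:270,370:470]; Z=P[s]; m=(Z[...,2]>85)&(Z[...,2]<112)
print(np.histogram(Z[...,2][m],12)); print(env.state()["force"])
```

```text
[ 0.53816242 -0.29911394  0.10711478] [-3.49744769  2.79365276 11.58646595]
(array([ 12,   9,   9,  12,  15,  16,  59, 172, 206, 124,  30,  12]), array([ 85.11065264,  87.07284533,  89.03503802,  90.9972307 ,
        92.95942339,  94.92161608,  96.88380876,  98.84600145,
       100.80819414, 102.77038683, 104.73257951, 106.6947722 ,
       108.65696489]))
[-3.52800556  2.08734954 10.84103041]
```

Emit:
drive_tool(motion=[0,0,-1,0,18,0,0,0,0,50,0,0,0,0,60,0,0,0,0,60,0,0,0,0,60])

```text
time: 6.23
position: [0.5376, -0.2989, 0.1051]
tool_rot: [0.0, -3.141, -0.0]
force: [0.7, -0.4, 0.3]
gripper_width: 0.0604
grip_force: 0.0
```

Emit:
drive_tool(motion=[0,0,-15,0,60,0,0,-35,0,70,0,0,-40,0,70,0,0,-40,0,70,8,30,0,0,70])

```text
time: 6.65
position: [0.534, -0.2737, 0.2442]
tool_rot: [0.005, 3.128, -0.013]
force: [0.4, 0.6, 1.4]
gripper_width: 0.0702
grip_force: 0.0
```

Emit:
drive_tool(motion=[8,30,0,0,70,10,39,0,0,70,10,39,0,0,70,10,39,0,0,70,10,39,0,0,70])

```text
time: 7.07
position: [0.4808, -0.0815, 0.2351]
tool_rot: [-0.001, -3.142, -0.0]
force: [0.6, 0.6, 0.6]
gripper_width: 0.0698
grip_force: 0.0
```

Emit:
drive_tool(motion=[10,39,0,0,70,5,15,0,0,70,10,0,0,0,70,0,0,0,0,70,0,0,0,0,70])

```text
time: 7.48
position: [0.4565, -0.0294, 0.2354]
tool_rot: [0.0, 3.141, -0.001]
force: [0.3, 0.2, -0.6]
gripper_width: 0.0702
grip_force: 0.0
```

Run:
```python
from meas import *
w=env.grab_frame("wrist"); save("w3.png",w["frame"]); np.savez("w3.npz",**w)
P=cloud(w)*1e3; H=P[...,2]
for n,lo,hi in(("tip",68,80),("ringtop",38,46),("plinth",15,21)):
    m=(H>lo)&(H<hi)&(abs(P[...,0]-466)<60)&(abs(P[...,1]+30)<60); Q=P[m]; print(n,len(Q),Q.mean(0),Q.min(0),Q.max(0))
print(env.state()["position"])
f=env.grab_frame("top"); np.savez("top2.npz",**f); P=cloud(f)*1e3; m=(P[...,2]>90)&(P[...,2]<108)&(abs(P[...,0]-538)<60)&(abs(P[...,1]+300)<70); print("hood",P[m].mean(0))
```

```text
tip 240 [464.95334834 -30.08451337  72.68451495] [458.47737541 -37.35328147  68.0596567 ] [473.62936056 -22.13000024  76.89781069]
ringtop 1216 [464.19424833 -30.11959658  40.55471888] [442.28042559 -52.65646741  38.00736276] [488.15578769  -7.73568694  45.31200345]
plinth 2886 [462.04117745 -30.23094603  16.69558466] [425.86051093 -70.86437318  15.00244275] [506.69544499  10.38831827  20.9783373 ]
[ 0.4568621  -0.02971738  0.2353104 ]
hood [ 538.15456131 -297.98164203  101.24004627]
```

View pics/w3.png

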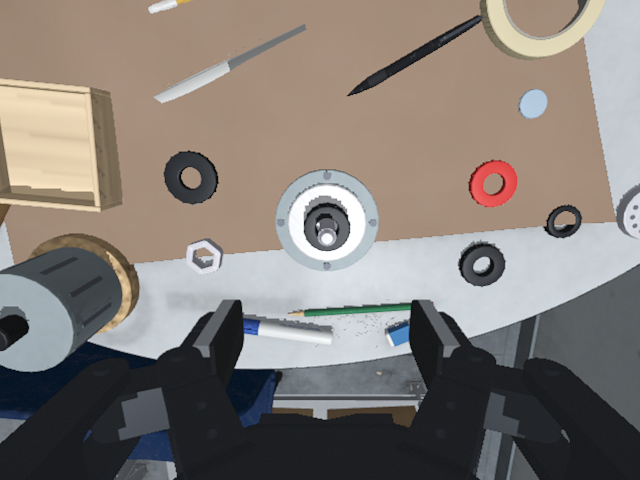

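The post with the used ring is at (326,228). The hood stands on the pad at (70,300). I'll go down on the used ring.

Emit:
drive_tool(motion=[-9,0,15,0,85,0,0,35,0,85,0,0,35,0,85,0,0,35,0,85,0,0,35,0,85])

```text
time: 8.0
position: [0.466, -0.0301, 0.0787]
tool_rot: [0.003, 3.141, -0.0]
force: [0.1, 0.2, 0.1]
gripper_width: 0.0847
grip_force: 0.0
```

Emit:
drive_tool(motion=[0,0,25,0,85,0,0,15,0,85,0,0,10,0,85,0,0,4,0,85,0,0,0,0,85])

```text
time: 8.42
position: [0.4656, -0.0295, 0.0258]
tool_rot: [-0.002, -3.141, -0.0]
force: [-0.0, -0.4, -0.0]
gripper_width: 0.085
grip_force: 0.0
```

Emit:
drive_tool(motion=[0,0,0,0,40,0,0,0,0,40,0,0,0,0,40,0,0,0,0,40,0,0,0,0,40], newtons=40)

```text
time: 8.83
position: [0.4665, -0.029, 0.0278]
tool_rot: [-0.0, 3.139, -0.0]
force: [-1.8, -0.3, 6.6]
gripper_width: 0.0449
grip_force: 39.9
```

Emit:
drive_tool(motion=[0,0,0,0,40,0,0,-10,0,40,0,0,-20,0,40,0,0,-30,0,40,0,0,-25,0,40], newtons=60)

```text
time: 9.25
position: [0.4654, -0.0288, 0.1134]
tool_rot: [-0.0, 3.141, 0.0]
force: [0.8, 0.8, -0.3]
gripper_width: 0.0435
grip_force: 61.1
```

Run:
```python
from meas import *
s=env.state(); print(s["position"],s["gripper_width"],s["grip_force"],s["force"])
f=dict(np.load("top2.npz")); c=f["frame"][235:325,380:480]; a=cv2.resize(c,None,fx=5,fy=5,interpolation=cv2.INTER_CUBIC)
w=env.grab_frame("wrist")["frame"]; b=cv2.resize(w[120:480,:],(640,360)); b=cv2.resize(b,(800-500,169)); 
o=np.zeros((450,800,3),np.uint8); o[:,:500]=a; o[:169,500:]=b; save("c2.png",o)
```

```text
[ 0.46538241 -0.02883394  0.11337175] 0.043506827071984465 61.10038178041577 [ 0.76834393  0.82354818 -0.25937756]
```

View pics/c2.png

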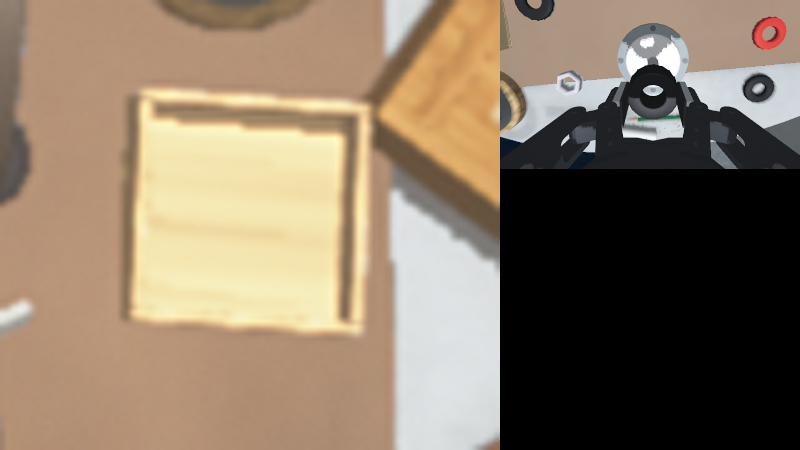

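The used ring is held (inset, 655,92) and clear of the post. The tray centre is at (252,211) in the crop, which is about (390,-293) mm.

Emit:
drive_tool(motion=[5,-16,0,0,40,10,-35,0,0,40,10,-38,0,0,40,10,-38,0,0,40,10,-38,0,0,40])

```text
time: 9.72
position: [0.4202, -0.1953, 0.1123]
tool_rot: [-0.002, 3.14, -0.001]
force: [0.7, 0.1, 0.1]
gripper_width: 0.0438
grip_force: 61.2
```

Emit:
drive_tool(motion=[10,-38,0,0,40,10,-32,0,0,40,6,-20,0,0,40,4,-9,0,0,40,0,0,20,0,40])

```text
time: 10.13
position: [0.3919, -0.2961, 0.0948]
tool_rot: [0.004, 3.136, -0.007]
force: [0.5, -0.4, -1.1]
gripper_width: 0.0438
grip_force: 61.2
```

Emit:
drive_tool(motion=[0,0,30,0,40,0,0,20,0,40,0,0,10,0,40,0,0,2,0,40,0,0,0,0,40])

```text
time: 10.55
position: [0.3908, -0.2924, 0.0295]
tool_rot: [0.001, -3.141, -0.001]
force: [-1.0, 0.1, -0.6]
gripper_width: 0.0437
grip_force: 61.2
```

Emit:
drive_tool(motion=[0,0,0,0,54,0,0,0,0,54,0,0,0,0,54,0,0,0,0,54,0,0,0,0,54])

```text
time: 10.97
position: [0.3909, -0.2931, 0.0298]
tool_rot: [-0.0, 3.141, -0.001]
force: [-1.0, 1.0, -0.5]
gripper_width: 0.0544
grip_force: 0.0
```

Emit:
drive_tool(motion=[0,0,-15,0,54,0,0,-30,0,54,0,0,-40,0,54,0,0,-40,0,70,0,0,-30,0,85])

```text
time: 11.38
position: [0.3909, -0.2931, 0.1877]
tool_rot: [-0.0, 3.14, -0.002]
force: [0.6, -0.2, -0.4]
gripper_width: 0.0763
grip_force: 0.0
```

Emit:
drive_tool(motion=[-2,20,0,0,85,-4,36,0,0,85,-4,38,0,0,85,-4,38,0,0,85,-4,38,0,0,85])

```text
time: 11.8
position: [0.4084, -0.1216, 0.1846]
tool_rot: [0.002, 3.141, -0.0]
force: [0.2, -0.3, 1.1]
gripper_width: 0.0852
grip_force: 0.0
```

Emit:
drive_tool(motion=[-4,38,0,0,85,-4,38,0,0,85,-4,38,0,0,85,-4,38,0,0,85,-4,38,0,0,85])

```text
time: 12.22
position: [0.4284, 0.0689, 0.1847]
tool_rot: [-0.0, 3.141, 0.0]
force: [2.0, -1.0, 0.6]
gripper_width: 0.0851
grip_force: 0.0
```

Emit:
drive_tool(motion=[-4,38,0,0,85,-4,38,0,0,85,-4,38,0,0,85,-4,38,0,0,85,-4,38,0,0,85])

```text
time: 12.63
position: [0.4484, 0.2591, 0.1846]
tool_rot: [-0.001, 3.141, 0.0]
force: [0.7, 0.7, 0.0]
gripper_width: 0.085
grip_force: 0.0
```

Emit:
drive_tool(motion=[-4,38,0,0,70,-2,20,0,0,60,0,0,0,0,60,0,0,0,0,60,0,0,0,0,60])

```text
time: 13.05
position: [0.4543, 0.3145, 0.1842]
tool_rot: [0.0, -3.141, 0.001]
force: [1.2, -0.1, -0.1]
gripper_width: 0.0601
grip_force: 0.0
```

Run:
```python
from meas import *
w=env.grab_frame("wrist"); save("w4.png",w["frame"]); np.savez("w4.npz",**w); s=env.state(); p=s["position"]*1e3; print(p,s["gripper_width"])
P=cloud(w)*1e3; H=P[...,2]
m=(H>p[2]-40)&(w["z_map"]>0); Q=P[m]; 
for lo in(-57,-20): 
    pass
for sg in(-1,1):
    q=Q[(sg*(Q[:,1]-p[1])>10)]; print("finger low",np.percentile(q[:,2],[0.2,1,3])-p[2], "tip xy",(q[np.argsort(q[:,2])[:50]].mean(0)-p).round(1))
fr=w["frame"].astype(int)
m=(H>6)&(H<16)&(abs(P[...,0]-458)<45)&(abs(P[...,1]-309)<45); q=P[m]; print("sup",len(q),q.mean(0),q.min(0),q.max(0))
f=env.grab_frame("top"); P=cloud(f)*1e3; q=(abs(P[...,0]-390)<48)&(abs(P[...,1]+293)<48)&(f["frame"].max(2)<90); print("used in tray",q.sum(),P[q].mean(0))
```

```text
[454.46289869 314.18489263 184.38857339] 0.06003911332097651
finger low [ 6.43750434 11.75750603 20.4391315 ] tip xy [ -0.5 -30.5   5. ]
finger low [ 6.25651175 11.598518   20.10724331] tip xy [-0.9 29.6  4.7]
sup 2633 [454.88079181 309.34588184  10.61431552] [427.31593581 264.17803231   6.04887251] [484.12741254 337.44691303  15.5638939 ]
used in tray 35 [ 388.23193936 -290.91750109   40.99848775]
```

View pics/w4.png

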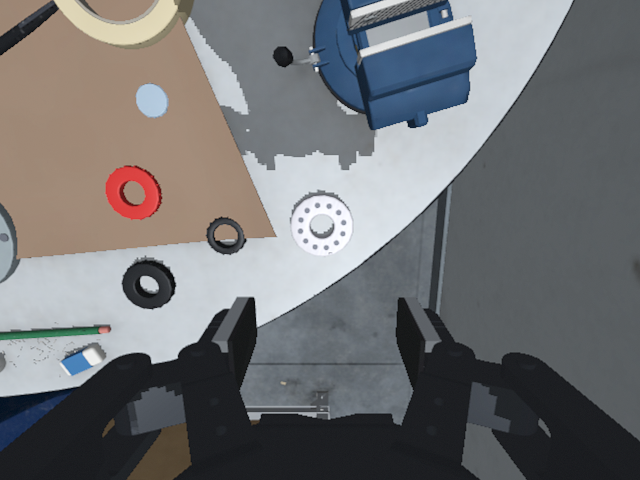

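The support is at pixel (322,223), B at (226,236), A at (149,284) and red at (133,192). The used ring is in the tray.

```bash
cat >> meas.py <<'E'
def hole(f,u,v,mask,h,r):
    """ellipse centre of the blob around u,v at height h, mm"""
    m=np.zeros(mask.shape,np.uint8); y0,x0=max(v-r,0),max(u-r,0); m[y0:v+r,x0:u+r]=mask[y0:v+r,x0:u+r]
    c,_=cv2.findContours(m,cv2.RETR_EXTERNAL,cv2.CHAIN_APPROX_NONE); c=max(c,key=cv2.contourArea)
    e=cv2.fitEllipse(cv2.convexHull(c)); return np.round(e[0],1),np.round(e[1],1),(at(f,*e[0],h)*1e3).round(1)[:2]
E
python3 - <<'E'
from meas import *
w=dict(np.load("w4.npz")); fr=w["frame"].astype(int); H=cloud(w)[...,2]
print(hole(w,322,224,((H>.0085)&(H<.016)).astype(np.uint8),.0115,36))
v=dict(np.load("w3.npz")); f3=v["frame"]; H=cloud(v)[...,2]
print("flange",hole(v,327,221,((H>.0085)&(H<.0145)).astype(np.uint8),.012,56))
for p in((326.5,237),): print("tip",at(v,*p,.076)*1e3)
sv=np.s_[165:275,270:385]; sw=np.s_[175:275,270:375]
save("c3.png",np.hstack([cv2.resize(f3[sv],(400,380),interpolation=cv2.INTER_CUBIC),cv2.resize(w["frame"][sw],(400,380),interpolation=cv2.INTER_CUBIC)]))
E
```

```text
(array([321.2, 224.8]), array([61.4, 62.6]), array([454.7, 309.4]))
flange (array([326.1, 219.4]), array([101.6, 103.6]), array([463.1, -30.1]))
tip [464.94870588 -29.73947172  76.        ]
```

View pics/c3.png

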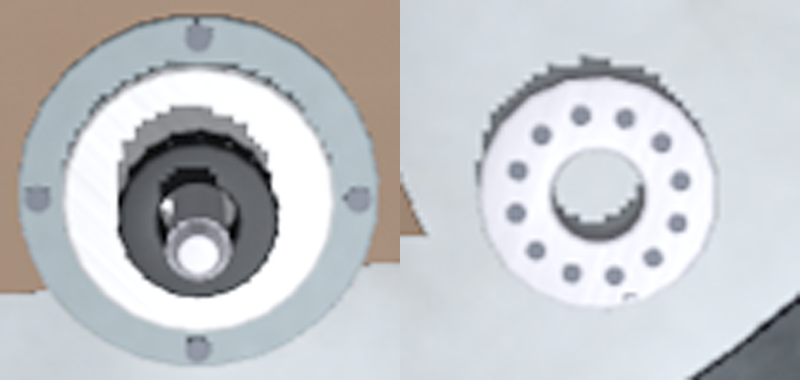

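The left crop shows the flange centred on the post, screws at (199,38) and (199,349). The right crop shows the support with its 12 holes. I'll pick the support at (457,309).

Emit:
drive_tool(motion=[-2.6,-5,10,0,78,0,0,30,0,78,0,0,40,0,78,0,0,40,0,78,0,0,35,0,78])

```text
time: 13.57
position: [0.4568, 0.3083, 0.027]
tool_rot: [0.002, 3.142, -0.0]
force: [-0.2, 0.5, 0.1]
gripper_width: 0.078
grip_force: 0.0
```

Emit:
drive_tool(motion=[0,0,15,0,78,0,0,8,0,78,0,0,4,0,78,0,0,2,0,78,0,0,0,0,78])

```text
time: 13.98
position: [0.458, 0.3102, 0.0013]
tool_rot: [0.001, 3.14, 0.002]
force: [-0.7, 0.4, 1.0]
gripper_width: 0.0778
grip_force: 0.0
```

Emit:
drive_tool(motion=[0,0,0,0,54,0,0,0,0,54,0,0,0,0,54,0,0,0,0,54,0,0,0,0,54])

```text
time: 14.4
position: [0.4582, 0.3106, 0.0028]
tool_rot: [-0.0, 3.139, 0.002]
force: [-3.0, -3.3, 10.1]
gripper_width: 0.0554
grip_force: 54.3
```

Emit:
drive_tool(motion=[0,0,0,0,54,0,0,-10,0,54,0,0,-30,0,54,0,0,-40,0,54,0,0,-40,0,54])

```text
time: 14.82
position: [0.4564, 0.3096, 0.1218]
tool_rot: [0.0, -3.14, 0.001]
force: [1.7, 1.0, -0.9]
gripper_width: 0.0552
grip_force: 50.7
```

Emit:
drive_tool(motion=[0,-16,0,0,54,-1,-32,0,0,54,-1,-35,0,0,54,-1,-35,0,0,54,-1,-35,0,0,54])

```text
time: 15.23
position: [0.4611, 0.1559, 0.1212]
tool_rot: [-0.002, 3.14, 0.001]
force: [-0.5, -0.3, -1.9]
gripper_width: 0.0552
grip_force: 53.8
```

Emit:
drive_tool(motion=[-1,-35,0,0,54,-1,-35,0,0,54,-1,-35,0,0,54,-1,-35,0,0,54,-0.3,-26,0,0,54])

```text
time: 15.65
position: [0.4654, -0.0113, 0.1212]
tool_rot: [0.002, 3.14, -0.001]
force: [0.9, -0.0, -1.2]
gripper_width: 0.0552
grip_force: 53.8
```

Emit:
drive_tool(motion=[0,-20,0,0,54,0,0,0,0,54,0,0,0,0,54,0,0,0,0,54,0,0,0,0,54])

```text
time: 16.07
position: [0.4656, -0.0281, 0.1206]
tool_rot: [-0.002, 3.141, 0.0]
force: [-0.6, -0.3, -1.8]
gripper_width: 0.0551
grip_force: 53.8
```

Run:
```python
from meas import *
w=env.grab_frame("wrist"); np.savez("w5.npz",**w); s=env.state(); p=s["position"]*1e3; print(p,s["gripper_width"],s["grip_force"],s["force"])
save("w5.png",w["frame"][130:430,140:540])
```

```text
[465.55563757 -28.00707055 120.48357807] 0.05520242295202069 53.81289482116699 [ 0.24493447 -0.43861759 -1.3094197 ]
```

View pics/w5.png

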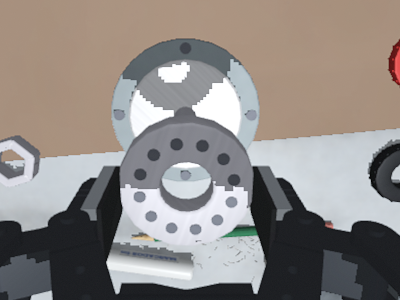

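The held support has its hole at crop (186,180) and the flange screws are at (185,48), (118,115) and (252,115). Next, the offset between ring and post.

Run:
```python
from meas import *
w=dict(np.load("w5.npz"));P=cloud(w)*1e3;H=P[...,2]
m=(H>122)&(H<138);mm=m.astype(np.uint8)
mm[:, :262]=0; mm[:,390:]=0
q=P[mm>0];print("top z",np.median(q[:,2]))
print("outer",hole(w,326,310,mm,np.median(q[:,2])/1e3,66))
print("hole px",at(w,326.5,309.5,.130)*1e3)
for a in((325,178),(258,245),(392,245),(326,305)): print((at(w,*a,.0125)*1e3).round(1))
```

```text
top z 128.30939105427115
outer (array([325.5, 310.9]), array([128.4, 136.9]), array([460.6, -29. ]))
hole px [459.14463957 -28.55976671 130.        ]
[417.9 -29.5  12.5]
[466.2 -78.4  12.5]
[466.1  19.4  12.5]
[514.2 -28.8  12.5]
```

Run:
```python
from meas import *
w=env.grab_frame("wrist");P=cloud(w)*1e3;H=P[...,2];p=env.state()["position"]*1e3
print(p)
for u0,u1 in((222,262),(388,432)):
    s=np.s_[280:400,u0:u1]; q=P[s][(H[s]>p[2]-5)&(H[s]<p[2]+16)]; print(len(q),(q.min(0)-p).round(1),(q.max(0)-p).round(1),(np.median(q,0)-p).round(1))
dk=((w["frame"].max(2)<200)).astype(np.uint8)
q=P[(H>122)&(H<138)&(abs(P[...,1]+29)<6)&(P[...,0]<p[0]+40)]; print("ring x extent mid strip",q.min(0),q.max(0))
# hole edges along col 326
print([(v,H[v,326].round(0)) for v in range(240,380,4)])
```

```text
[465.55903587 -28.01913097 120.41455083]
546 [-12.5 -41.6   4.2] [ 10.7 -27.1  16. ] [ -7.6 -28.4  11.1]
658 [-15.1  24.4   4.6] [10.2 40.1 16. ] [-7.6 26.7 10.3]
ring x extent mid strip [434.43664432 -34.99591946 122.02818939] [492.17958885 -23.00379567 130.40364803]
[(240, np.float64(27.0)), (244, np.float64(38.0)), (248, np.float64(124.0)), (252, np.float64(128.0)), (256, np.float64(128.0)), (260, np.float64(127.0)), (264, np.float64(128.0)), (268, np.float64(128.0)), (272, np.float64(129.0)), (276, np.float64(128.0)), (280, np.float64(129.0)), (284, np.float64(129.0)), (288, np.float64(128.0)), (292, np.float64(16.0)), (296, np.float64(16.0)), (300, np.float64(10.0)), (304, np.float64(12.0)), (308, np.float64(13.0)), (312, np.float64(-0.0)), (316, np.float64(0.0)), (320, np.float64(-0.0)), (324, np.float64(-0.0)), (328, np.float64(118.0)), (332, np.float64(122.0)), (336, np.float64(125.0)), (340, np.float64(127.0)), (344, np.float64(128.0)), (348, np.float64(129.0)), (352, np.float64(127.0)), (356, np.float64(128.0)), (360, np.float64(128.0)), (364, np.float64(129.0)), (368, np.float64(129.0)), (372, np.float64(128.0)), (376, np.float64(-0.0))]
```

Run:
```python
from meas import *
w=dict(np.load("w5.npz"))
for a in(250,374.5,290,342): print(a,(at(w,326,a,.1285)*1e3).round(1))
```

```text
250 [434.2 -28.8 128.5]
374.5 [491.2 -28.7 128.5]
290 [451.2 -28.8 128.5]
342 [475.1 -28.8 128.5]
```

Emit:
drive_tool(motion=[-2.5,-0.5,0,0,54,0,0,15,0,54,0,0,20,0,54,0,0,20,0,54,0,0,0,0,54])

```text
time: 16.58
position: [0.4658, -0.0288, 0.0619]
tool_rot: [0.002, -3.136, -0.001]
force: [-1.1, 0.2, -2.2]
gripper_width: 0.0552
grip_force: 53.8
```

Emit:
drive_tool(motion=[0,0,10,0,54,0,0,10,0,54,0,0,10,0,54,0,0,6,0,54,0,0,3,0,54])

```text
time: 17.0
position: [0.4676, -0.0294, 0.0254]
tool_rot: [0.0, -3.141, -0.0]
force: [-0.4, 0.6, -1.1]
gripper_width: 0.0549
grip_force: 53.9
```

Emit:
drive_tool(motion=[0,0,0,0,54,0,0,1,0,54,0,0,1,0,54,0,0,0,0,54,0,0,0,0,54])

```text
time: 17.42
position: [0.4682, -0.0295, 0.0246]
tool_rot: [0.0, 3.141, -0.0]
force: [0.4, -0.3, -0.6]
gripper_width: 0.0551
grip_force: 53.9
```

Emit:
drive_tool(motion=[0,0,1,0,54,0,0,1,0,54,0,0,0,0,54,0,0,0,0,54,0,0,0,0,54])

```text
time: 17.83
position: [0.468, -0.0294, 0.0223]
tool_rot: [0.0, -3.142, -0.0]
force: [-0.0, 0.1, -2.1]
gripper_width: 0.0552
grip_force: 53.9
```

Emit:
drive_tool(motion=[0,0,0,0,66,0,0,0,0,66,0,0,0,0,66,0,0,0,0,66,0,0,0,0,66])

```text
time: 18.25
position: [0.4681, -0.0294, 0.0224]
tool_rot: [-0.0, 3.141, -0.0]
force: [0.2, 0.5, -0.5]
gripper_width: 0.066
grip_force: 0.0
```

Emit:
drive_tool(motion=[0,0,-10,0,66,0,0,-35,0,66,0,0,-40,0,66,0,0,-40,0,66,0,0,-30,0,66])

```text
time: 18.67
position: [0.4684, -0.0295, 0.1814]
tool_rot: [-0.0, 3.139, -0.0]
force: [0.6, 0.6, 0.1]
gripper_width: 0.0659
grip_force: 0.0
```

Run:
```python
from meas import *
w=env.grab_frame("wrist"); np.savez("w6.npz",**w); save("w6.png",w["frame"]);P=cloud(w)*1e3;H=P[...,2];print(env.state()["position"])
for n,lo,hi in(("sup",25,36),("tip",72,80)):
    m=(H>lo)&(H<hi)&(abs(P[...,0]-466)<50)&(abs(P[...,1]+30)<50); q=P[m]; print(n,len(q),np.median(q[:,2]),q.min(0),q.max(0))
```

```text
[ 0.47069677 -0.02958719  0.18672326]
sup 2804 28.696246926016634 [437.07908947 -59.19133834  25.1059251 ] [493.8570663   -1.93304079  35.81646809]
tip 222 74.28635365236335 [459.72608143 -36.01199904  72.01800457] [471.36306217 -23.59561894  76.49125996]
```

View pics/w6.png

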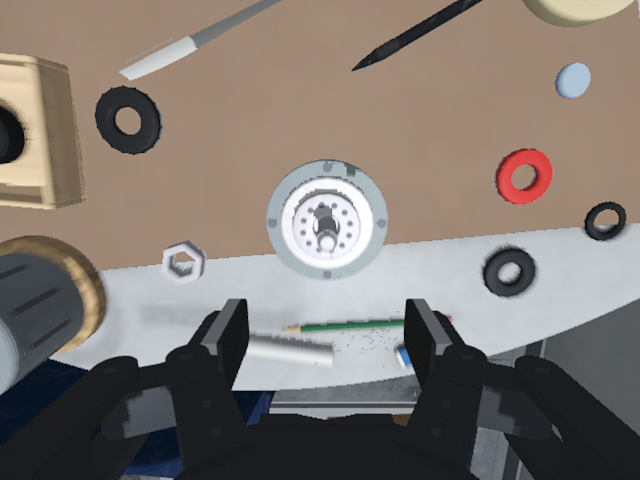

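The support lies flat on the plinth at (327,225). C is now seen at (128,120), with the used ring in the tray at the left edge (5,135).

```bash
cat >> meas.py <<'E'
def find(f,x,y,h,r=45,band=.004,dark=True,lim=70):
    P=cloud(f); H=P[...,2]
    m=(abs(P[...,0]-x/1e3)<r/1e3)&(abs(P[...,1]-y/1e3)<r/1e3)&(H>h-band)&(H<h+band)
    if dark: m&=f["frame"].max(2)<lim
    m=cv2.morphologyEx(m.astype(np.uint8),cv2.MORPH_OPEN,np.ones((2,2)))
    c,_=cv2.findContours(m,cv2.RETR_EXTERNAL,cv2.CHAIN_APPROX_NONE); c=np.vstack([a for a in c if len(a)>25])
    e=cv2.fitEllipse(cv2.convexHull(c)); A=np.array([at(f,*p,h)[:2] for p in cv2.convexHull(c)[:,0]])*1e3
    return "xy",(at(f,*e[0],h)*1e3).round(1)[:2],"ext",np.ptp(A,0).round(1),"mid",((A.min(0)+A.max(0))/2).round(1),"px",np.round(e[0])
E
python3 - <<'E'
from meas import *
w=dict(np.load("w6.npz"))
print("C",find(w,420,-169,.011)); print("A",find(w,513,139,.011));print("B",find(w,466,220,.011,30))
w=env.grab_frame("wrist")
print("C",find(w,420,-169,.011)); print("A",find(w,513,139,.011)); print(env.state()["position"])
print("clamp",find(w,505,-164,.013,30,dark=False))
f=env.grab_frame("top")
dk=(f["frame"].max(2)<112).astype(np.uint8)
for n,u,v in(("A",248,231),("B",216,251),("C",375,266)): print(n,ringfit(f,u,v,.009,dk,17))
E
```

```text
C ('xy', array([ 383.7, -190.7]), 'ext', array([31.1, 46.5]), 'mid', array([ 391.6, -190.1]), 'px', array([132., 125.]))
A ('xy', array([514.7, 141.2]), 'ext', array([47.9, 48. ]), 'mid', array([515.5, 141. ]), 'px', array([510., 273.]))
B ('xy', array([466., 220.]), 'ext', array([33.9, 35.9]), 'mid', array([466.1, 220. ]), 'px', array([606., 222.]))
C ('xy', array([ 382.9, -190.8]), 'ext', array([31.4, 46.5]), 'mid', array([ 392. , -190.1]), 'px', array([135., 119.]))
A ('xy', array([514.6, 141.1]), 'ext', array([47.4, 48.2]), 'mid', array([514.8, 141. ]), 'px', array([507., 267.]))
[ 0.47080041 -0.02958615  0.18383005]
clamp ('xy', array([ 504.4, -161.9]), 'ext', array([38.5, 38.7]), 'mid', array([ 505. , -162.1]), 'px', array([185., 257.]))
A ((511.4, 139.1, 'D', 40.6), 'centroid', array([500.6, 134.6]), np.int32(40))
B ((465.5, 219.4, 'D', 30.8), 'centroid', array([467.3, 217.4]), np.int32(42))
C ((423.4, -146.7, 'D', 85.4), 'centroid', array([ 424.3, -150.9]), np.int32(326))
```

C was knocked aside to about (382,-191), close to the tray wall. I'll grip it with the fingers closing along x, so a 90° turn is needed.

Emit:
drive_tool(motion=[9,-16,0,0,75,18,-33,0,0,75,20,-37,0,0,75,20,-37,0,0,75,20,-37,0,0,75])

```text
time: 19.23
position: [0.3798, -0.1891, 0.1764]
tool_rot: [0.002, -3.14, -0.001]
force: [0.8, -1.4, 0.9]
gripper_width: 0.0749
grip_force: 0.0
```

Emit:
drive_tool(motion=[0,0,0,7,75,0,0,0,7,75,0,0,0,7,75,0,0,0,7,75,0,0,0,7,75])

```text
time: 19.65
position: [0.3807, -0.1883, 0.1763]
tool_rot: [-0.954, -2.991, -0.001]
force: [-0.2, 0.7, -0.7]
gripper_width: 0.0757
grip_force: 0.0
```

Emit:
drive_tool(motion=[0,0,0,7,75,0,0,0,7,75,0,0,0,7,75,0,0,0,7,75,0,0,0,7,75])

```text
time: 20.07
position: [0.3808, -0.188, 0.1762]
tool_rot: [-1.808, -2.566, 0.001]
force: [0.2, 0.6, 0.5]
gripper_width: 0.075
grip_force: 0.0
```

Emit:
drive_tool(motion=[0,0,0,7,75,0,0,0,7,75,0,0,0,6,75,0,0,0,0,75,0,0,0,0,75])

```text
time: 20.48
position: [0.381, -0.1881, 0.1766]
tool_rot: [-2.217, -2.224, 0.001]
force: [0.2, -0.8, -1.0]
gripper_width: 0.0749
grip_force: 0.0
```

Run:
```python
from meas import *
w=env.grab_frame("wrist"); np.savez("w7.npz",**w); save("w7.png",w["frame"]); s=env.state(); print(s["position"],s["q"],Ro.from_rotvec(s["tool_rot"]).as_matrix().round(3))
print("C",find(w,382,-191,.011))
```

```text
[ 0.3811744  -0.18821058  0.17674838] [-4.58649205e-01 -5.58003101e-02 -3.47818044e-01  1.27993225e+00
  2.91621631e-06  1.10914371e+00] [[-0.003  1.    -0.001]
 [ 1.     0.003  0.001]
 [ 0.001 -0.001 -1.   ]]
C ('xy', array([ 381.4, -195. ]), 'ext', array([51. , 52.3]), 'mid', array([ 381. , -195.6]), 'px', array([327., 233.]))
```

Emit:
drive_tool(motion=[-6.8,0,10,0,75,0,0,30,0,75,0,0,40,0,75,0,0,40,0,75,0,0,30,0,75])

```text
time: 20.95
position: [0.38, -0.1949, 0.0239]
tool_rot: [-2.218, -2.222, 0.001]
force: [0.6, -0.8, -0.4]
gripper_width: 0.0752
grip_force: 0.0
```

Emit:
drive_tool(motion=[0,0,13,0,75,0,0,7,0,75,0,0,4,0,75,0,0,2,0,75,0,0,0,0,75])

```text
time: 21.37
position: [0.378, -0.1964, 0.0014]
tool_rot: [-2.219, -2.22, 0.012]
force: [-13.6, -3.5, 13.2]
gripper_width: 0.0749
grip_force: 9.6
```

Emit:
drive_tool(motion=[0,0,0,0,48,0,0,0,0,48,0,0,0,0,48,0,0,0,0,48,0,0,0,0,48])

```text
time: 21.78
position: [0.373, -0.1965, 0.0042]
tool_rot: [-2.217, -2.216, 0.024]
force: [-40.7, 0.4, 62.3]
gripper_width: 0.0615
grip_force: 56.3
```

Emit:
drive_tool(motion=[0,0,0,0,78,0,0,-3,0,78,0,0,-5,0,78,0,0,-20,0,75,0,0,-40,0,75])

```text
time: 22.2
position: [0.3795, -0.194, 0.0669]
tool_rot: [-2.216, -2.218, 0.003]
force: [0.5, 0.1, 0.0]
gripper_width: 0.0751
grip_force: 0.0
```

Emit:
drive_tool(motion=[0,0,-40,0,75,0,0,-40,0,75,0,0,-30,0,75,0,0,0,0,75,0,0,0,0,75])

```text
time: 22.62
position: [0.3834, -0.196, 0.1817]
tool_rot: [2.217, 2.219, 0.003]
force: [-0.1, 0.1, -0.7]
gripper_width: 0.0753
grip_force: 0.0
```

Run:
```python
from meas import *
w=env.grab_frame("wrist"); np.savez("w8.npz",**w); a=dict(np.load("w7.npz"))["frame"]; s=env.state(); print(s["position"],Ro.from_rotvec(s["tool_rot"]).as_matrix().round(3))
save("w8.png",np.hstack([a[120:480:,120:520],w["frame"][120:480,120:520]]))
print("C",find(w,382,-191,.011))
```

```text
[ 0.38236776 -0.19549143  0.17990196] [[-0.001  1.     0.002]
 [ 1.     0.001 -0.001]
 [-0.001  0.002 -1.   ]]
C ('xy', array([ 377.7, -198.3]), 'ext', array([49.6, 48.7]), 'mid', array([ 379.9, -196.8]), 'px', array([319., 226.]))
```

View pics/w8.png

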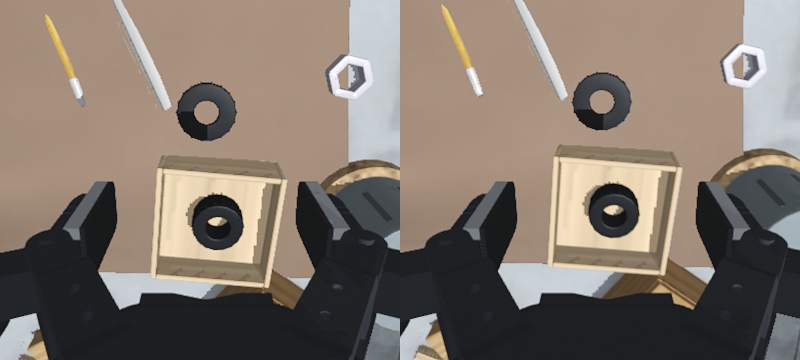

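The palette knife's tip lies at (567,98) in the right crop, just left of C at (601,101), and the left finger landed on it. I'll turn the gripper 30° so that finger passes below the knife and clear of the tray.

Run:
```python
from meas import *
w=dict(np.load("w8.npz")); print(at(w,321.7,221.5,.012)*1e3, at(w,287,218.5,.003)*1e3, at(w,275,270,.046)*1e3,at(w,400,281,.046)*1e3)
fr=w["frame"].max(2); m=(fr[165:265,260:400]<95).astype(np.uint8); c,_=cv2.findContours(m,0,1); c=max(c,key=cv2.contourArea); 
x,y,ww,hh=cv2.boundingRect(c); print(x+260,y+165,ww,hh); e=cv2.fitEllipse(cv2.convexHull(c)); print(e, at(w,e[0][0]+260,e[0][1]+165,.011)*1e3)
print(env.state()["position"])
```

```text
[ 379.98331444 -194.21436638   12.        ] [ 348.14686454 -193.40671695    3.        ] [ 341.44439336 -227.57895082   46.        ] [ 445.60882033 -237.54778689   46.        ]
292 192 59 58
((61.31368637084961, 55.762760162353516), (57.74344253540039, 58.63372039794922), 55.599571228027344) [ 379.63275212 -193.76427109   11.        ]
[ 0.38236776 -0.19549143  0.17990196]
```

Emit:
drive_tool(motion=[1.5,-2.5,0,0,62,0,0,0,-7,62,0,0,0,-7,62,0,0,0,-7,62,0,0,0,-6,62])

```text
time: 23.08
position: [0.3781, -0.1931, 0.1776]
tool_rot: [-1.631, -2.681, 0.0]
force: [-0.5, -0.3, -0.6]
gripper_width: 0.062
grip_force: 0.0
```

Emit:
drive_tool(motion=[0,0,20,0,62,0,0,40,0,62,0,0,40,0,62,0,0,30,0,62,0,0,15,0,62])

```text
time: 23.5
position: [0.3753, -0.1917, 0.029]
tool_rot: [-1.637, -2.672, 0.001]
force: [-0.6, 1.0, 0.3]
gripper_width: 0.0619
grip_force: 0.0
```

Emit:
drive_tool(motion=[0,0,10,0,62,0,0,6,0,62,0,0,3,0,62,0,0,0,0,62,0,0,0,0,62])

```text
time: 23.92
position: [0.3797, -0.194, 0.0161]
tool_rot: [1.641, 2.678, 0.0]
force: [1.2, -0.1, -0.5]
gripper_width: 0.0621
grip_force: 0.0
```

Emit:
drive_tool(motion=[0,0,6,0,62,0,0,4,0,62,0,0,2,0,62,0,0,0,0,62,0,0,0,0,62])

```text
time: 24.33
position: [0.379, -0.1936, 0.0032]
tool_rot: [-1.641, -2.679, -0.0]
force: [-0.2, -0.4, 0.4]
gripper_width: 0.062
grip_force: 0.0
```

Emit:
drive_tool(motion=[0,0,2,0,62,0,0,0,0,62,0,0,0,0,62,0,0,0,0,62,0,0,0,0,62])

```text
time: 24.75
position: [0.3791, -0.1937, 0.0014]
tool_rot: [1.641, 2.679, -0.0]
force: [-0.1, -0.1, 0.4]
gripper_width: 0.0621
grip_force: 0.0
```

Emit:
drive_tool(motion=[0,0,0,0,48,0,0,0,0,48,0,0,0,0,48,0,0,0,0,48,0,0,0,0,48])

```text
time: 25.17
position: [0.3794, -0.1938, 0.0019]
tool_rot: [1.641, 2.678, 0.0]
force: [-1.3, 1.0, 4.6]
gripper_width: 0.0504
grip_force: 62.5
```

Emit:
drive_tool(motion=[0,0,-10,0,48,0,0,-30,0,48,0,0,-40,0,48,0,0,-40,0,48,0,0,0,-7,48])

```text
time: 25.58
position: [0.3823, -0.1954, 0.1292]
tool_rot: [1.469, 2.765, 0.0]
force: [2.2, -1.0, 0.4]
gripper_width: 0.0505
grip_force: 62.8
```

Emit:
drive_tool(motion=[0,0,0,-7,48,0,0,0,-7,48,0,0,0,-7,48,0,0,0,-7,48,0,0,0,-7,48])

```text
time: 26.0
position: [0.379, -0.1937, 0.1219]
tool_rot: [0.563, 3.09, -0.0]
force: [0.7, 0.5, -0.2]
gripper_width: 0.0505
grip_force: 62.8
```

Emit:
drive_tool(motion=[0,0,0,-7,48,0,0,0,-7,48,0,0,0,-7,48,-6,12,0,0,48,-16,30,0,0,48])

```text
time: 26.42
position: [0.4003, -0.1531, 0.1219]
tool_rot: [-0.006, -3.141, 0.002]
force: [1.3, -0.5, -0.8]
gripper_width: 0.0506
grip_force: 62.8
```

Emit:
drive_tool(motion=[-18,34,0,0,48,-18,34,0,0,48,-16,30,0,0,48,-12,24,0,0,48,0,0,0,0,48])

```text
time: 26.83
position: [0.4669, -0.0261, 0.1218]
tool_rot: [-0.008, 3.14, 0.002]
force: [0.0, -0.1, -0.3]
gripper_width: 0.0506
grip_force: 62.8
```

Emit:
drive_tool(motion=[0,0,0,0,48,0,0,0,0,48,0,0,0,0,48,0,0,0,0,48,0,0,0,0,48])

```text
time: 27.25
position: [0.4647, -0.0305, 0.1215]
tool_rot: [0.002, 3.141, -0.0]
force: [-0.3, -0.2, -0.4]
gripper_width: 0.0505
grip_force: 62.8
```

```bash
cat >> meas.py <<'E'
def held(save_as=None):
    """held ring top-face centre, and flange centre, both by wrist camera at the post"""
    w=env.grab_frame("wrist"); s=env.state(); p=s["position"]*1e3; print("tcp",p.round(1),"w",s["gripper_width"].round(4),"F",s["force"].round(1))
    print("yaw",Ro.from_rotvec(s["tool_rot"]).as_matrix()[:2,0].round(3))
    if save_as: np.savez(save_as,**w)
    P=cloud(w)*1e3; H=P[...,2]; half=s["gripper_width"]*500-1.5
    m=(abs(P[...,1]-p[1])<half)&(abs(P[...,0]-p[0])<38)&(H>p[2]+1)&(H<p[2]+18)
    h=np.percentile(H[m],75); m&=(abs(H-h)<2.2); c,_=cv2.findContours(m.astype(np.uint8),cv2.RETR_EXTERNAL,cv2.CHAIN_APPROX_NONE)
    k=cv2.convexHull(max(c,key=len)); A=np.array([at(w,*q,h/1e3)[:2] for q in k[:,0]])*1e3
    print("ring top z",h.round(1),"x range",A.min(0).round(1),A.max(0).round(1),"mid",((A.min(0)+A.max(0))/2).round(1))
    xs=P[...,0][m]; ys=P[...,1][m]; 
    # flange: light-grey outer edge by depth
    f=(H>7)&(H<15.5)&(abs(P[...,0]-466)<62)&(abs(P[...,1]+30)<62)&(w["frame"].min(2)>60)&(w["frame"][...,0].astype(int)<w["frame"][...,2]+5)
    c,_=cv2.findContours(f.astype(np.uint8),cv2.RETR_EXTERNAL,cv2.CHAIN_APPROX_NONE); c=np.vstack([a for a in c if len(a)>20])
    B=np.array([at(w,*q,.012)[:2] for q in c[:,0]])*1e3
    r=np.hypot(*(B-[466,-29.5]).T); B=B[(r>49)&(r<60)]; from scipy.optimize import least_squares as L
    o=L(lambda a:np.hypot(*(B-a).T)-55,[466,-29.5],loss="soft_l1").x; print("flange",o.round(1),len(B))
    t=(H>68)&(H<80)&(abs(P[...,0]-466)<15)&(abs(P[...,1]+30)<15)
    if t.sum()>20: q=P[t]; print("tip",q.mean(0).round(1),t.sum())
    return w
E
python3 - <<'E'
from meas import *
w=held("w9.npz"); save("w9.png",w["frame"])
E
```

```text
Traceback (most recent call last):
  File "meas.py", line 26, in held
    w=env.grab_frame("wrist"); s=env.state(); p=s["position"]*1e3; print("tcp",p.round(1),"w",s["gripper_width"].round(4),"F",s["force"].round(1))
                                                                                              ^^^^^^^^^^^^^^^^^^^^^^^^
AttributeError: 'float' object has no attribute 'round'
```

```bash
sed -i 's/s\["gripper_width"\].round(4)/round(s["gripper_width"],4)/' meas.py
python3 - <<'E'
from meas import *
w=held("w9.npz"); save("w9.png",w["frame"])
E
```

```text
tcp [464.9 -30.3 121.4] w 0.0505 F [-0.7 -0.6 -0.7]
yaw [-1.     0.001]
ring top z 130.5 x range [437.2 -54.1] [491.3  -6.6] mid [464.3 -30.3]
flange [466.4 -29.6] 358
```

Emit:
drive_tool(motion=[-2,0.6,0,0,48,0,0,15,0,48,0,0,20,0,48,0,0,15,0,48,0,0,10,0,48])

```text
time: 27.77
position: [0.4664, -0.0292, 0.0598]
tool_rot: [-0.0, -3.14, -0.0]
force: [-0.2, 0.5, -0.1]
gripper_width: 0.0506
grip_force: 62.8
```

Emit:
drive_tool(motion=[0,0,10,0,48,0,0,10,0,48,0,0,5,0,48,0,0,2,0,48,0,0,0,0,48])

```text
time: 28.18
position: [0.467, -0.0291, 0.0341]
tool_rot: [0.0, -3.141, -0.0]
force: [-0.2, 0.1, -1.0]
gripper_width: 0.0501
grip_force: 62.8
```

Emit:
drive_tool(motion=[0,0,0,0,62,0,0,0,0,62,0,0,0,0,62,0,0,0,0,62,0,0,0,0,62])

```text
time: 28.6
position: [0.4673, -0.0291, 0.0346]
tool_rot: [-0.0, 3.141, -0.0]
force: [0.4, 0.3, 0.1]
gripper_width: 0.0617
grip_force: 0.0
```

Emit:
drive_tool(motion=[0,0,-10,0,62,0,0,-35,0,62,0,0,-40,0,62,0,0,-40,0,62,0,0,-25,0,62])

```text
time: 29.02
position: [0.4679, -0.0291, 0.1892]
tool_rot: [-0.0, 3.137, -0.0]
force: [0.9, -0.4, 0.2]
gripper_width: 0.0617
grip_force: 0.0
```

```bash
cat >> meas.py <<'E'
def stack():
    w=env.grab_frame("wrist"); print("tcp",(env.state()["position"]*1e3).round(1)); P=cloud(w)*1e3; H=P[...,2]
    d=np.hypot(P[...,0]-466,P[...,1]+30)
    for a,b in((12,16),(16,20),(20,26),(26,29),(30,38)):
        m=(d>a)&(d<b)&(H>10); print(a,b,np.percentile(H[m],[10,50,90]).round(1))
    for sx,sy in((1,0),(-1,0),(0,1),(0,-1)):
        m=(np.hypot(P[...,0]-466-18*sx,P[...,1]+30-18*sy)<3); print(sx,sy,np.median(H[m]).round(1),end=" ")
    print(); return w
E
python3 - <<'E'
from meas import *
w=stack(); np.savez("w10.npz",**w)
print("A",find(w,513,139,.011),"B",find(w,466,220,.011,30))
E
```

```text
tcp [469.7 -29.3 193.1]
12 16 [ 41.7 270.1 276.9]
16 20 [ 40.2 262.9 269.7]
20 26 [ 40.6 277.1 284.9]
26 29 [ 39.8 272.9 284.1]
30 38 [ 17.1 230.  268.1]
1 0 40.7 -1 0 40.8 0 1 40.7 0 -1 40.4 
A ('xy', array([514.8, 141. ]), 'ext', array([46.8, 48.4]), 'mid', array([515.2, 141. ]), 'px', array([505., 270.])) B ('xy', array([466.2, 219.9]), 'ext', array([33.7, 36.4]), 'mid', array([466.2, 219.9]), 'px', array([599., 220.]))
```

Emit:
drive_tool(motion=[-6,15,0,0,70,-9,36,0,0,70,-10,38,0,0,70,-10,38,0,0,70,-9,33,0,0,70])

```text
time: 29.48
position: [0.5113, 0.1329, 0.1852]
tool_rot: [-0.0, 3.141, 0.001]
force: [0.1, -0.3, -0.3]
gripper_width: 0.0703
grip_force: 0.0
```

Emit:
drive_tool(motion=[-1,10,0,0,70,0,0,0,0,70,0,0,0,0,70,0,0,0,0,70,0,0,0,0,70])

```text
time: 29.9
position: [0.5118, 0.1396, 0.1846]
tool_rot: [0.003, 3.141, -0.0]
force: [-0.4, -0.1, -0.4]
gripper_width: 0.07
grip_force: 0.0
```

Run:
```python
from meas import *
w=env.grab_frame("wrist"); np.savez("w11.npz",**w); print(env.state()["position"])
print("A",find(w,515,141,.0115)); print(find(w,515,141,.0115,lim=95))
P=cloud(w)*1e3; m=(abs(P[...,0]-515)<16)&(abs(P[...,1]-141)>26)&(abs(P[...,1]-141)<60)&(P[...,2]>4)&(P[...,2]<60); print("obstacle pts",m.sum(),P[m].mean(0) if m.any() else "")
```

```text
[0.51182555 0.13959458 0.18461173]
A ('xy', array([510. , 139.7]), 'ext', array([36. , 28.9]), 'mid', array([509.6, 138.9]), 'px', array([327., 222.]))
('xy', array([510.1, 141.2]), 'ext', array([36.9, 45.4]), 'mid', array([510.1, 142.3]), 'px', array([329., 222.]))
obstacle pts 0
```

Run:
```python
from meas import *
w=dict(np.load("w11.npz")); g=w["frame"].max(2)
for lim in(90,120,150):
    m=(g[180:275,280:375]<lim).astype(np.uint8); c,_=cv2.findContours(m,0,1); c=max(c,key=cv2.contourArea); e=cv2.fitEllipse(cv2.convexHull(c)); print(lim,np.round(e[1],1),(at(w,e[0][0]+280,e[0][1]+180,.009)*1e3).round(1), cv2.boundingRect(c))
```

```text
90 [51.6 52. ] [513.9 141.7   9. ] (24, 20, 52, 49)
120 [51.9 55.6] [512.7 141.4   9. ] (24, 16, 52, 57)
150 [52.5 56.5] [512.5 141.8   9. ] (24, 16, 52, 57)
```

Emit:
drive_tool(motion=[-2,2,10,0,70,0,0,30,0,70,0,0,40,0,70,0,0,40,0,70,0,0,35,0,70])

```text
time: 30.37
position: [0.5133, 0.142, 0.0267]
tool_rot: [-0.002, -3.141, 0.0]
force: [0.2, -0.3, -0.3]
gripper_width: 0.0699
grip_force: 0.0
```

Emit:
drive_tool(motion=[0,0,15,0,70,0,0,8,0,70,0,0,4,0,70,0,0,2,0,70,0,0,0,0,70])

```text
time: 30.78
position: [0.5149, 0.1429, 0.0011]
tool_rot: [0.0, 3.14, 0.001]
force: [-0.3, -0.2, -0.5]
gripper_width: 0.0698
grip_force: 0.0
```

Emit:
drive_tool(motion=[0,0,0,0,42,0,0,0,0,42,0,0,0,0,42,0,0,0,0,42,0,0,0,0,42])

```text
time: 31.2
position: [0.5152, 0.1432, 0.0024]
tool_rot: [-0.0, 3.139, 0.001]
force: [-0.9, -0.8, 8.0]
gripper_width: 0.0447
grip_force: 59.9
```

Emit:
drive_tool(motion=[0,0,-10,0,42,0,0,-30,0,42,0,0,-40,0,42,0,0,-40,0,42,4,-15,0,0,42])

```text
time: 31.62
position: [0.5147, 0.1304, 0.1295]
tool_rot: [-0.003, 3.129, 0.006]
force: [1.9, -0.0, 0.7]
gripper_width: 0.0446
grip_force: 61.4
```

Emit:
drive_tool(motion=[9,-30,0,0,42,10,-36,0,0,42,10,-36,0,0,42,9,-34,0,0,42,6,-20,0,0,42])

```text
time: 32.03
position: [0.4652, -0.0305, 0.1216]
tool_rot: [0.002, 3.14, -0.001]
force: [0.2, 0.6, -0.5]
gripper_width: 0.0446
grip_force: 61.4
```

Emit:
drive_tool(motion=[0,0,0,0,42,0,0,0,0,42,0,0,0,0,42,0,0,0,0,42,0,0,0,0,42])

```text
time: 32.45
position: [0.4664, -0.0272, 0.1205]
tool_rot: [-0.003, 3.141, 0.0]
force: [0.4, -0.0, -0.6]
gripper_width: 0.0447
grip_force: 61.4
```

Run:
```python
from meas import *
w=held("w12.npz")
```

```text
tcp [466.3 -27.2 120.3] w 0.045 F [ 0.1  0.2 -0.6]
yaw [-1.    -0.002]
ring top z 129.0 x range [441.5 -48.3] [489.4  -6.2] mid [465.4 -27.2]
flange [466.4 -29.6] 369
tip [459.1 -29.7  69.3] 47
```

Emit:
drive_tool(motion=[-1,-2.4,0,0,42,0,0,15,0,42,0,0,20,0,42,0,0,15,0,42,0,0,10,0,42])

```text
time: 32.92
position: [0.4664, -0.0302, 0.0587]
tool_rot: [0.001, -3.14, -0.0]
force: [-1.2, 0.2, -0.7]
gripper_width: 0.0446
grip_force: 61.4
```

Emit:
drive_tool(motion=[0,0,8,0,42,0,0,3,0,42,0,0,1,0,42,0,0,1,0,42,0,0,0,0,42])

```text
time: 33.33
position: [0.4676, -0.0305, 0.0478]
tool_rot: [-0.0, 3.141, -0.0]
force: [-1.2, 0.6, 1.1]
gripper_width: 0.0443
grip_force: 61.4
```

Emit:
drive_tool(motion=[0,0,0,0,56,0,0,0,0,56,0,0,0,0,56,0,0,0,0,56,0,0,0,0,56])

```text
time: 33.75
position: [0.4672, -0.0305, 0.0475]
tool_rot: [-0.0, 3.141, 0.0]
force: [0.1, -0.2, 0.1]
gripper_width: 0.0556
grip_force: 0.0
```

Emit:
drive_tool(motion=[0,0,-10,0,56,0,0,-30,0,56,0,0,-40,0,56,0,0,-40,0,56,0,0,-20,0,56])

```text
time: 34.17
position: [0.4683, -0.0306, 0.1928]
tool_rot: [-0.0, 3.136, -0.001]
force: [1.4, 0.3, 0.5]
gripper_width: 0.0558
grip_force: 0.0
```

Emit:
drive_tool(motion=[0,0,0,0,56,0,0,0,0,56,0,0,0,0,56,0,0,0,0,56,0,0,0,0,56])

```text
time: 34.58
position: [0.4662, -0.0304, 0.1859]
tool_rot: [0.0, -3.139, -0.0]
force: [-0.0, 0.3, 0.2]
gripper_width: 0.0561
grip_force: 0.0
```

Run:
```python
from meas import *
w=stack(); np.savez("w13.npz",**w)
print("B",find(w,466,220,.011,30))
```

```text
tcp [466.3 -30.5 186. ]
12 16 [ 53.4 267.3 274.1]
16 20 [ 52.3 260.  267.8]
20 26 [ 51.5 272.9 281.7]
26 29 [195.5 265.1 280.5]
30 38 [ 16.8 235.2 265.7]
1 0 52.9 -1 0 52.4 0 1 52.5 0 -1 52.8 
B ('xy', array([466. , 219.7]), 'ext', array([33.5, 36.4]), 'mid', array([466.3, 219.9]), 'px', array([602., 224.]))
```

Emit:
drive_tool(motion=[0,20,0,0,56,0,38,0,0,56,0,40,0,0,56,0,40,0,0,56,0,40,0,0,56])

```text
time: 35.05
position: [0.4664, 0.1489, 0.1866]
tool_rot: [-0.001, -3.141, 0.001]
force: [1.3, -0.2, 0.6]
gripper_width: 0.0562
grip_force: 0.0
```

Emit:
drive_tool(motion=[0,40,0,0,56,0,32,0,0,56,0,0,0,0,56,0,0,0,0,56,0,0,0,0,56])

```text
time: 35.47
position: [0.4666, 0.2192, 0.1865]
tool_rot: [0.001, -3.14, 0.002]
force: [0.1, -0.2, 0.2]
gripper_width: 0.0557
grip_force: 0.0
```

Run:
```python
from meas import *
w=env.grab_frame("wrist"); np.savez("w14.npz",**w); print(env.state()["position"])
print("B",find(w,466,220,.0115,30,lim=90)); g=w["frame"].max(2)
for lim in(70,90,110):
    m=(g[190:260,290:360]<lim).astype(np.uint8); c,_=cv2.findContours(m,0,1); c=max(c,key=cv2.contourArea); e=cv2.fitEllipse(cv2.convexHull(c)); print(lim,np.round(e[1],1),(at(w,e[0][0]+290,e[0][1]+190,.01)*1e3).round(1), cv2.boundingRect(c))
P=cloud(w)*1e3; m=(abs(P[...,0]-466)<16)&(abs(P[...,1]-220)>20)&(abs(P[...,1]-220)<52)&(P[...,2]>4)&(P[...,2]<60); print("obstacle pts",m.sum())
```

```text
[0.4667614  0.21869526 0.18678737]
B ('xy', array([464.8, 220.7]), 'ext', array([33.5, 33.6]), 'mid', array([465.9, 221.4]), 'px', array([329., 222.]))
70 [24.9 25.9] [465.7 221.4  10. ] (27, 30, 26, 16)
90 [37.  37.9] [465.1 220.8  10. ] (20, 13, 38, 38)
110 [37.2 38.6] [465.1 220.8  10. ] (20, 13, 38, 38)
obstacle pts 1349
```

Run:
```python
from meas import *
w=dict(np.load("w14.npz")); P=cloud(w)*1e3; m=(abs(P[...,0]-466)<16)&(abs(P[...,1]-220)>20)&(abs(P[...,1]-220)<52)&(P[...,2]>4)&(P[...,2]<60)
q=P[m]; print(q.min(0),q.max(0),np.percentile(q[:,2],[10,50,90])); v,u=np.nonzero(m); print(u.min(),u.max(),v.min(),v.max())
print("table z",np.median(P[200:240,380:420,2]),np.median(P[200:240,230:270,2]))
```

```text
[450.01562546 168.01490863   4.06773368] [473.7570201  268.52806481  18.43828183] [ 5.1435884   6.5913642  15.18443852]
271 382 205 230
table z -0.3101289411530831 5.308485885857228
```

Run:
```python
from meas import *
w=dict(np.load("w14.npz")); P=cloud(w)*1e3
for v in range(150,270,10): print(v,P[v,230:430:14,2].round(0).astype(int), w["frame"][v,230:430:28].mean(1).astype(int))
```

```text
150 [ 4  4  5  6  7  8 10 11 12 16 -1  2  0  0 -2] [143 145 146 144 142 116 214 211]
160 [11 10  7  6  6  8  8 10 13 15 -1  0  0 -1 -1] [132  81 146 145 142 215 216 213]
170 [ 6  4 11  5  6  6  7  9 13 14  0 -1 -1  1  0] [ 69 141 146 145 144 214 218 213]
180 [ 3  3 11  5  6  7  8  8 12 14  0 -1 -1  0  0] [147 142 145 146 143 213 216 213]
190 [ 9  5 12  5  5  7  7 10  9 14 16  0  0  0  1] [134 146 144 146 142 138 214 214]
200 [10 10  5  5  6  7  6  8 11 13 15 -1  0  1  0] [131 138 144 145 142 139 217 215]
210 [ 5  4  5  5  6  5  9 10 11 13 15  1  0  1  1] [143 144 144 101  55 138 218 217]
220 [ 6  5  5  6  6  6 12  7 11 11 16  0 -1 -1  0] [143 145 144  94  61 138 218 217]
230 [ 7  6  6  5  1 -1 12  0 11  1  0  0 -1  0  0] [143 145 179  79  92 212 220 219]
240 [ 0  0  0 -1 -1  0 -1 11  0 -1 -1  0  0 -1  0] [200 207 206 207 214 216 224 220]
250 [ 0  1  0  0  0  0  0  0  0  1  0  1  0  0 -2] [206 210 212 209 214 218 224 220]
260 [-1  0  0  0  0  0  0  0  0  0 -1  0  0 -1 -1] [210 210 212 214 218 219 223 223]
```

Emit:
drive_tool(motion=[1.3,2.2,10,0,56,0,0,30,0,56,0,0,40,0,56,0,0,40,0,56,0,0,35,0,56])

```text
time: 35.93
position: [0.465, 0.2201, 0.0298]
tool_rot: [-0.003, -3.141, 0.0]
force: [-0.2, 0.3, -0.1]
gripper_width: 0.0559
grip_force: 0.0
```

Emit:
drive_tool(motion=[0,0,10,0,56,0,0,6,0,56,0,0,4,0,56,0,0,0,0,56,0,0,0,0,56])

```text
time: 36.35
position: [0.4671, 0.2222, 0.0141]
tool_rot: [0.0, 3.139, 0.002]
force: [1.1, -0.7, 0.9]
gripper_width: 0.0561
grip_force: 0.0
```

Emit:
drive_tool(motion=[0,0,4,0,56,0,0,3,0,56,0,0,0,0,56,0,0,0,0,56,0,0,0,0,56])

```text
time: 36.77
position: [0.4658, 0.2218, 0.0055]
tool_rot: [-0.0, 3.141, 0.0]
force: [0.1, -0.4, -0.6]
gripper_width: 0.0564
grip_force: 0.0
```

Emit:
drive_tool(motion=[0,0,2,0,56,0,0,1,0,56,0,0,0,0,56,0,0,0,0,56,0,0,0,0,56])

```text
time: 37.18
position: [0.4657, 0.2217, 0.0022]
tool_rot: [0.0, -3.141, 0.0]
force: [0.3, -0.1, -0.3]
gripper_width: 0.0562
grip_force: 0.0
```

Emit:
drive_tool(motion=[0,0,0,0,31,0,0,0,0,31,0,0,0,0,31,0,0,0,0,31,0,0,0,0,31])

```text
time: 37.6
position: [0.4658, 0.2218, 0.0029]
tool_rot: [-0.0, 3.141, 0.0]
force: [-1.7, -0.4, 5.8]
gripper_width: 0.0332
grip_force: 59.1
```

Emit:
drive_tool(motion=[0,0,0,0,31,0,0,-10,0,31,0,0,-30,0,31,0,0,-40,0,31,0,0,-40,0,31])

```text
time: 38.02
position: [0.4647, 0.2212, 0.1234]
tool_rot: [0.0, -3.139, 0.002]
force: [1.5, 1.0, -0.8]
gripper_width: 0.0332
grip_force: 59.7
```

Emit:
drive_tool(motion=[0,-16,0,0,31,0,-35,0,0,31,0,-38,0,0,31,0,-38,0,0,31,0,-38,0,0,31])

```text
time: 38.43
position: [0.4655, 0.0554, 0.1231]
tool_rot: [-0.002, 3.141, 0.0]
force: [1.0, -0.1, -0.4]
gripper_width: 0.0327
grip_force: 59.8
```

Emit:
drive_tool(motion=[0,-38,0,0,31,0,-30,0,0,31,0,-18,0,0,31,0,0,0,0,31,0,0,0,0,31])

```text
time: 38.85
position: [0.4657, -0.03, 0.1227]
tool_rot: [0.004, 3.141, 0.001]
force: [0.6, -0.5, -0.3]
gripper_width: 0.0331
grip_force: 59.8
```

Emit:
drive_tool(motion=[0,0,0,0,31,0,0,0,0,31,0,0,0,0,31,0,0,0,0,31,0,0,0,0,31])

```text
time: 39.27
position: [0.4658, -0.0286, 0.1223]
tool_rot: [0.002, -3.141, -0.0]
force: [-0.4, 0.0, 0.3]
gripper_width: 0.0331
grip_force: 59.8
```

Run:
```python
from meas import *
w=held("w15.npz")
```

```text
tcp [465.8 -28.7 122.3] w 0.033 F [0.5 0.  0.3]
yaw [-1.    -0.001]
ring top z 130.1 x range [446.2 -43.7] [482.2 -13.7] mid [464.2 -28.7]
flange [466.1 -29.6] 389
tip [462.  -29.9  71.9] 320
```

Emit:
drive_tool(motion=[-2,-0.9,0,0,31,0,0,12,0,31,0,0,16,0,31,0,0,12,0,31,0,0,10,0,31])

```text
time: 39.73
position: [0.4676, -0.0301, 0.0713]
tool_rot: [0.0, -3.141, -0.0]
force: [-0.6, -0.7, -0.7]
gripper_width: 0.0327
grip_force: 59.8
```

Emit:
drive_tool(motion=[0,0,6,0,31,0,0,4,0,31,0,0,1,0,31,0,0,1,0,31,0,0,0,0,31])

```text
time: 40.15
position: [0.4681, -0.0302, 0.0606]
tool_rot: [-0.0, 3.141, -0.0]
force: [-0.4, -0.5, -0.8]
gripper_width: 0.0329
grip_force: 59.8
```

Emit:
drive_tool(motion=[0,0,0,0,44,0,0,0,0,44,0,0,0,0,44,0,0,0,0,44,0,0,0,0,44])

```text
time: 40.57
position: [0.4679, -0.0302, 0.0605]
tool_rot: [-0.0, 3.141, -0.0]
force: [-0.4, 0.2, -0.4]
gripper_width: 0.0441
grip_force: 0.0
```

Emit:
drive_tool(motion=[0,0,-10,0,44,0,0,-30,0,44,0,0,-40,0,44,0,0,-35,0,44,0,0,-10,0,44])

```text
time: 40.98
position: [0.4698, -0.0303, 0.1916]
tool_rot: [-0.0, 3.134, -0.001]
force: [0.8, -0.9, 0.1]
gripper_width: 0.044
grip_force: 0.0
```

Emit:
drive_tool(motion=[0,0,0,0,44,0,0,0,0,44,0,0,0,0,44,0,0,0,0,44,0,0,0,0,44])

```text
time: 41.4
position: [0.4669, -0.0301, 0.1838]
tool_rot: [0.0, -3.139, -0.0]
force: [0.1, -0.3, -0.3]
gripper_width: 0.0441
grip_force: 0.0
```

Run:
```python
from meas import *
w=stack(); np.savez("w16.npz",**w)
P=cloud(w)*1e3
for sx,sy in((1,0),(-1,0),(0,1),(0,-1)):
    m=(np.hypot(P[...,0]-466-14.5*sx,P[...,1]+29.8-14.5*sy)<2.5); print(sx,sy,np.median(P[...,2][m]).round(1),end=" ")
print("clamp",find(w,505,-163,.0135,28,dark=False,band=.003))
c=w["frame"][200:300,130:240]; save("cl.png",cv2.resize(c,None,fx=4,fy=4))
g=c.min(2); m=(g>225).astype(np.uint8)
```

```text
tcp [467.  -30.1 184. ]
12 16 [ 64.3 263.6 271.5]
16 20 [ 52.4  64.5 265.1]
20 26 [185.7 263.2 278.7]
26 29 [197.5 260.9 277.6]
30 38 [ 16.4 230.7 254.8]
1 0 64.6 -1 0 53.1 0 1 53.4 0 -1 64.1 
1 0 64.3 -1 0 63.8 0 1 64.6 0 -1 64.5 clamp ('xy', array([ 504.2, -161.7]), 'ext', array([39.3, 38.4]), 'mid', array([ 504.8, -161.8]), 'px', array([185., 265.]))
```

Emit:
drive_tool(motion=[-5,-18,0,0,60,-10,-36,0,0,60,-11,-38,0,0,60,-9,-30,0,0,60,-3,-10,0,0,60])

```text
time: 41.87
position: [0.5064, -0.1655, 0.1842]
tool_rot: [-0.004, -3.141, 0.001]
force: [-0.6, 0.3, -0.0]
gripper_width: 0.0601
grip_force: 0.0
```

Emit:
drive_tool(motion=[0,0,0,0,60,0,0,0,0,60,0,0,0,0,60,0,0,0,0,60,0,0,0,0,60])

```text
time: 42.28
position: [0.5056, -0.161, 0.1855]
tool_rot: [-0.003, 3.141, 0.0]
force: [0.2, 0.2, 0.2]
gripper_width: 0.0601
grip_force: 0.0
```

Run:
```python
from meas import *
w=env.grab_frame("wrist"); np.savez("w17.npz",**w); print(env.state()["position"])
P=cloud(w)*1e3; H=P[...,2]
for lo in(9,10.5):
    m=((H>lo)&(H<18)&(np.hypot(P[...,0]-504,P[...,1]+162)<28)).astype(np.uint8)
    c,_=cv2.findContours(m,cv2.RETR_EXTERNAL,cv2.CHAIN_APPROX_NONE); k=cv2.convexHull(max(c,key=len))
    A=np.array([at(w,*q,.0135)[:2] for q in k[:,0]])*1e3; mid=(A.min(0)+A.max(0))/2
    ang=np.arange(-30,31,3); wd=[np.ptp(A@[np.cos(np.radians(t)),np.sin(np.radians(t))]) for t in range(0,180,5)]
    print(mid.round(1),np.round(wd,1))
u,v=np.array(cv2.minEnclosingCircle(k)[0]).astype(int); save("cl.png",cv2.resize(w["frame"][v-40:v+40,u-40:u+40],None,fx=6,fy=6,interpolation=cv2.INTER_CUBIC)); print(u,v)
```

```text
[ 0.50564353 -0.16116363  0.18552663]
[ 504.1 -163.6] [39.6 38.9 37.9 36.7 36.5 37.4 38.2 38.8 39.2 39.3 39.3 39.1 38.6 37.8
 36.9 35.9 36.1 37.1 37.9 38.8 39.4 39.7 39.7 39.4 38.9 38.2 37.2 36.1
 36.6 37.4 38.2 38.9 39.5 39.9 40.1 40. ]
[ 504.6 -163.6] [38.7 38.2 37.3 36.3 36.3 37.3 38.2 38.8 39.2 39.3 39.3 39.1 38.6 37.8
 36.9 35.9 36.1 37.1 37.9 38.7 39.2 39.5 39.4 39.3 38.9 38.2 37.2 36.1
 36.3 37.4 38.2 38.9 39.5 39.7 39.7 39.4]
323 222
```

View pics/cl.png

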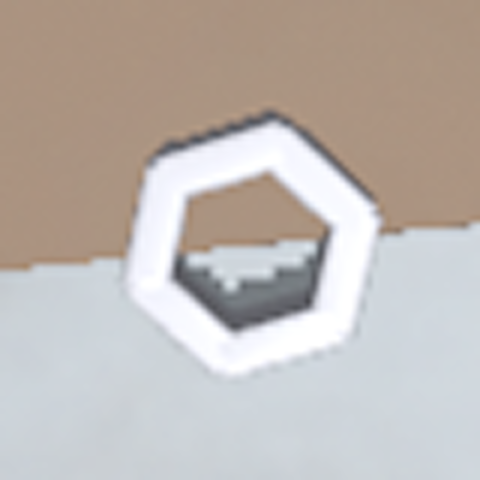

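The clamp is at crop (255,245), with one pair of flats on a normal at 77° in the world. A +13° spin lines the fingers up with it.

Emit:
drive_tool(motion=[1.2,-2.4,0,0,60,0,0,20,6.5,60,0,0,40,6.5,60,0,0,40,0,60,0,0,40,0,60])

```text
time: 42.75
position: [0.5049, -0.1645, 0.0446]
tool_rot: [0.355, 3.119, -0.001]
force: [-0.1, -0.4, -1.2]
gripper_width: 0.0605
grip_force: 0.0
```

Emit:
drive_tool(motion=[0,0,25,0,60,0,0,10,0,60,0,0,6,0,60,0,0,2,0,60,0,0,0,0,60])

```text
time: 43.17
position: [0.5056, -0.1649, 0.0035]
tool_rot: [0.355, 3.12, -0.001]
force: [0.0, -0.9, 1.0]
gripper_width: 0.0604
grip_force: 0.0
```

Emit:
drive_tool(motion=[0,0,0,0,31,0,0,0,0,31,0,0,0,0,31,0,0,0,0,31,0,0,0,0,31])

```text
time: 43.58
position: [0.506, -0.165, 0.0044]
tool_rot: [0.355, 3.118, -0.001]
force: [-0.1, 0.0, 6.0]
gripper_width: 0.0339
grip_force: 60.0
```

Emit:
drive_tool(motion=[0,0,-10,0,31,0,0,-30,0,31,0,0,-40,0,31,0,0,-40,-6.5,31,0,0,0,-6.5,31])

```text
time: 44.0
position: [0.5083, -0.1658, 0.1317]
tool_rot: [-0.008, 3.13, -0.006]
force: [1.5, -0.6, 0.1]
gripper_width: 0.0338
grip_force: 60.0
```

Emit:
drive_tool(motion=[4,15,0,0,31,9,30,0,0,31,11,37,0,0,31,10,34,0,0,31,4,18,0,0,31])

```text
time: 44.42
position: [0.464, -0.0276, 0.122]
tool_rot: [-0.001, -3.14, -0.002]
force: [0.2, 0.1, -0.4]
gripper_width: 0.034
grip_force: 60.0
```

Emit:
drive_tool(motion=[0,0,0,0,31,0,0,0,0,31,0,0,0,0,31,0,0,0,0,31,0,0,0,0,31])

```text
time: 44.83
position: [0.4666, -0.0313, 0.1222]
tool_rot: [-0.003, -3.141, 0.0]
force: [-0.5, -0.6, -0.6]
gripper_width: 0.0341
grip_force: 60.0
```

Run:
```python
from meas import *
w=held("w18.npz")
```

```text
tcp [466.7 -31.3 122.2] w 0.0339 F [ 0.2  0.3 -0.4]
yaw [-1.     0.002]
ring top z 130.7 x range [443.8 -46.8] [484.1 -15.7] mid [463.9 -31.3]
flange [466.2 -29.6] 385
tip [460.8 -28.6  70.6] 173
```

Emit:
drive_tool(motion=[-2.3,1.6,0,0,31,0,0,10,0,31,0,0,12,0,31,0,0,10,0,31,0,0,6,0,31])

```text
time: 45.3
position: [0.4681, -0.0291, 0.0824]
tool_rot: [-0.0, -3.139, -0.0]
force: [-0.6, 0.8, -0.8]
gripper_width: 0.0341
grip_force: 60.0
```

Emit:
drive_tool(motion=[0,0,4,0,31,0,0,3,0,31,0,0,2,0,31,0,0,1,0,31,0,0,0,0,31])

```text
time: 45.72
position: [0.469, -0.029, 0.0744]
tool_rot: [-0.0, 3.141, -0.0]
force: [0.3, 0.7, -0.8]
gripper_width: 0.034
grip_force: 60.0
```

Emit:
drive_tool(motion=[0,0,0.5,0,31,0,0,0.5,0,31,0,0,0,0,31,0,0,0,0,31,0,0,0,0,31])

```text
time: 46.13
position: [0.4689, -0.029, 0.0734]
tool_rot: [-0.0, 3.141, -0.0]
force: [0.9, 0.1, 0.2]
gripper_width: 0.0339
grip_force: 60.0
```

Emit:
drive_tool(motion=[0,0,1,0,31,0,0,1,0,31,0,0,0,0,31,0,0,0,0,31,0,0,0,0,31])

```text
time: 46.55
position: [0.4688, -0.029, 0.0713]
tool_rot: [0.0, -3.142, 0.0]
force: [0.3, 0.3, -0.9]
gripper_width: 0.0341
grip_force: 60.0
```

Emit:
drive_tool(motion=[0,0,0,0,46,0,0,0,0,46,0,0,0,0,46,0,0,0,0,46,0,0,0,0,46])

```text
time: 46.97
position: [0.4689, -0.029, 0.0713]
tool_rot: [-0.0, 3.141, 0.0]
force: [-0.8, 0.6, -0.8]
gripper_width: 0.0459
grip_force: 0.0
```

Emit:
drive_tool(motion=[0,0,-10,0,46,0,0,-30,0,46,0,0,-35,0,46,0,0,-30,0,46,0,0,-10,0,46])

```text
time: 47.38
position: [0.4706, -0.0291, 0.1917]
tool_rot: [-0.0, 3.135, -0.001]
force: [1.0, -0.1, -0.4]
gripper_width: 0.0457
grip_force: 0.0
```

Emit:
drive_tool(motion=[0,0,0,0,46,0,0,0,0,46,0,0,0,0,46,0,0,0,0,46,0,0,0,0,46])

```text
time: 47.8
position: [0.468, -0.0289, 0.1848]
tool_rot: [0.0, -3.139, -0.0]
force: [-0.7, -1.0, 0.3]
gripper_width: 0.0461
grip_force: 0.0
```

Run:
```python
from meas import *
w=stack(); np.savez("w19.npz",**w)
P=cloud(w)*1e3
for sx,sy in((1,0),(-1,0),(0,1),(0,-1)):
    m=(np.hypot(P[...,0]-466-14.5*sx,P[...,1]+29.8-14.5*sy)<2.5); print(sx,sy,np.median(P[...,2][m]).round(1),end=" ")
print("clamp",find(w,466,-30,.0785,28,dark=False,band=.003))
f=env.grab_frame("top"); P=cloud(f)*1e3; m=(P[...,2]>95)&(P[...,2]<106)&(abs(P[...,0]-538)<60)&(abs(P[...,1]+300)<70); print("hood",P[m].mean(0))
m=(P[...,2]>112)&(P[...,2]<130)&(abs(P[...,0]-538)<30)&(abs(P[...,1]+300)<30); print("knob",m.sum(),P[m].mean(0))
print("knob in wrist"); P=cloud(w)*1e3; m=(P[...,2]>116)&(P[...,2]<130)&(abs(P[...,0]-538)<30)&(abs(P[...,1]+300)<30); print(m.sum(),P[m].mean(0))
```

```text
tcp [468.2 -28.9 185.1]
12 16 [ 77.9 263.  271.6]
16 20 [ 52.9  78.9 277.6]
20 26 [191.8 265.3 279.9]
26 29 [196.1 259.8 275.8]
30 38 [ 16.5 230.4 254.8]
1 0 78.7 -1 0 71.7 0 1 78.3 0 -1 78.2 
1 0 74.1 -1 0 78.7 0 1 78.7 0 -1 78.7 clamp ('xy', array([466.8, -29.3]), 'ext', array([39.9, 35.8]), 'mid', array([467.1, -29.3]), 'px', array([326., 244.]))
hood [ 538.45317066 -298.35577917  101.36770698]
knob 100 [ 538.78625734 -298.32061849  124.14390715]
knob in wrist
0 [nan nan nan]<stdin>:9: RuntimeWarning: Mean of empty slice.
  ret = um.true_divide(
```

Emit:
drive_tool(motion=[-4,-15,0,0,60,-8,-30,0,0,60,-10,-38,0,0,60,-10,-38,0,0,60,-10,-38,0,0,60])

```text
time: 48.32
position: [0.511, -0.1895, 0.1859]
tool_rot: [0.001, -3.141, -0.0]
force: [1.0, 1.4, 0.7]
gripper_width: 0.0601
grip_force: 0.0
```

Emit:
drive_tool(motion=[-10,-38,0,0,60,-10,-38,0,0,60,-6,-25,0,0,60,-2,-10,0,0,60,0,0,0,0,60])

```text
time: 48.73
position: [0.5387, -0.301, 0.1849]
tool_rot: [-0.004, -3.14, -0.001]
force: [-0.4, 0.5, -0.5]
gripper_width: 0.06
grip_force: 0.0
```

Emit:
drive_tool(motion=[0,0,0,0,60,0,0,0,0,60,0,0,0,0,60,0,0,0,0,60,0,0,0,0,60])

```text
time: 49.15
position: [0.5389, -0.2979, 0.1868]
tool_rot: [-0.002, 3.141, -0.0]
force: [-0.4, -0.2, -0.4]
gripper_width: 0.0603
grip_force: 0.0
```

Run:
```python
from meas import *
w=env.grab_frame("wrist"); print(env.state()["position"]); P=cloud(w)*1e3; m=(P[...,2]>119)&(P[...,2]<130)&(np.hypot(P[...,0]-538,P[...,1]+299)<20); q=P[m]; print(m.sum(),q.mean(0),q.min(0),q.max(0))
```

```text
[ 0.53894706 -0.29810167  0.18675315]
1167 [ 536.82278135 -299.96678489  122.45261903] [ 525.3725816  -312.18922409  119.14977942] [ 549.31261283 -288.10132887  125.33163109]
```

Emit:
drive_tool(motion=[1.2,-1.5,15,0,60,0,0,25,0,60,0,0,22,0,60,0,0,12,0,60,0,0,5,0,60])

```text
time: 49.62
position: [0.5365, -0.2995, 0.105]
tool_rot: [0.001, -3.139, -0.003]
force: [0.2, -0.2, -1.5]
gripper_width: 0.0601
grip_force: 0.0
```

Emit:
drive_tool(motion=[0,0,0,0,18,0,0,0,0,18,0,0,0,0,18,0,0,0,0,18,0,0,0,0,18])

```text
time: 50.03
position: [0.5384, -0.3005, 0.1088]
tool_rot: [-0.001, 3.139, -0.001]
force: [-0.3, 1.8, 5.2]
gripper_width: 0.0219
grip_force: 59.0
```

Emit:
drive_tool(motion=[0,0,0,0,18,0,0,0,0,18,0,0,0,0,18,0,0,0,0,18,0,0,0,0,18], newtons=80)

```text
time: 50.45
position: [0.5384, -0.3004, 0.1089]
tool_rot: [-0.001, 3.139, -0.001]
force: [-0.4, 3.3, 5.1]
gripper_width: 0.0209
grip_force: 78.1
```

Emit:
drive_tool(motion=[0,0,-10,0,18,0,0,-25,0,18,0,0,-30,0,18,0,0,-20,0,18,4,15,0,0,18])

```text
time: 50.87
position: [0.5357, -0.2883, 0.1977]
tool_rot: [0.003, 3.135, -0.008]
force: [0.5, 0.5, -1.9]
gripper_width: 0.0214
grip_force: 78.7
```

Emit:
drive_tool(motion=[8,30,0,0,18,8,30,0,0,18,8,30,0,0,18,8,30,0,0,18,8,30,0,0,18])

```text
time: 51.28
position: [0.493, -0.1345, 0.1929]
tool_rot: [0.001, 3.141, -0.001]
force: [1.0, 0.5, -1.0]
gripper_width: 0.0209
grip_force: 78.7
```

Emit:
drive_tool(motion=[8,30,0,0,18,8,30,0,0,18,8,30,0,0,18,4,16,0,0,18,0,0,0,0,18])

```text
time: 51.7
position: [0.4648, -0.0272, 0.1932]
tool_rot: [-0.006, 3.141, 0.001]
force: [-0.1, -0.3, -1.4]
gripper_width: 0.0209
grip_force: 78.8
```

Emit:
drive_tool(motion=[0,0,0,0,18,0,0,0,0,18,0,0,0,0,18,0,0,0,0,18,0,0,0,0,18])

```text
time: 52.12
position: [0.4658, -0.0303, 0.1922]
tool_rot: [-0.002, -3.141, 0.0]
force: [0.6, -0.5, -1.7]
gripper_width: 0.0213
grip_force: 78.8
```

Run:
```python
from meas import *
s=env.state(); p=s["position"]*1e3; print(p,s["gripper_width"],s["grip_force"],Ro.from_rotvec(s["tool_rot"]).as_matrix()[:2,0])
w=env.grab_frame("wrist"); np.savez("w20.npz",**w); P=cloud(w)*1e3; H=P[...,2]
m=(H>170)&(H<190)&(np.hypot(P[...,0]-466,P[...,1]+30)<60); h=np.median(H[m]); m&=abs(H-h)<5
A=P[m]; print("top z",h,A.min(0),A.max(0)); a=np.linalg.lstsq(np.c_[A[:,:2],np.ones(len(A))],A[:,2],rcond=None)[0]; print("tilt deg",np.degrees(a[:2]))
f=env.grab_frame("top"); P=cloud(f)*1e3; H=P[...,2]; m=(abs(H-h)<6)&(np.hypot(P[...,0]-466,P[...,1]+30)<52); print("top cam",P[m].mean(0),P[m].min(0),P[m].max(0))
```

```text
[465.82447293 -30.28713224 192.17652234] 0.021321710485035845 78.77616433077492 [-0.99999907  0.00133415]
top z 182.51638517324574 [417.45705407 -78.80206518 177.54538138] [513.58764351  16.59108787 187.48794789]
tilt deg [0.01303509 0.81081727]<stdin>:6: RuntimeWarning: Mean of empty slice.
  ret = um.true_divide(
Traceback (most recent call last):
ValueError: zero-size array to reduction operation minimum which has no identity
```

Emit:
drive_tool(motion=[-0.5,1,0,0,18,0,0,15,0,18,0,0,25,0,18,0,0,25,0,18,0,0,11,0,18])

```text
time: 52.63
position: [0.4647, -0.0284, 0.1135]
tool_rot: [-0.0, -3.138, -0.0]
force: [-1.1, -0.4, -1.7]
gripper_width: 0.0207
grip_force: 78.8
```

Emit:
drive_tool(motion=[0,0,3,0,18,0,0,1,0,18,0,0,1,0,18,0,0,1,0,18,0,0,0,0,18])

```text
time: 53.05
position: [0.4669, -0.0285, 0.1113]
tool_rot: [-0.0, 3.14, -0.0]
force: [-0.3, -0.5, -1.1]
gripper_width: 0.0214
grip_force: 78.8
```

Emit:
drive_tool(motion=[0,0,1,0,18,0,0,1,0,18,0,0,1,0,18,0,0,1,0,18,0,0,0,0,18])

```text
time: 53.47
position: [0.466, -0.0285, 0.1061]
tool_rot: [0.0, -3.141, -0.0]
force: [0.1, -0.8, -1.8]
gripper_width: 0.021
grip_force: 78.8
```

Emit:
drive_tool(motion=[0,0,1,0,18,0,0,1,0,18,0,0,0,0,18,0,0,0,0,18,0,0,0,0,18])

```text
time: 53.88
position: [0.4661, -0.0285, 0.1043]
tool_rot: [0.0, -3.141, -0.0]
force: [0.1, -0.5, -0.9]
gripper_width: 0.0209
grip_force: 78.8
```

Emit:
drive_tool(motion=[0,0,1,0,18,0,0,1,0,18,0,0,0,0,18,0,0,0,0,18,0,0,0,0,18])

```text
time: 54.3
position: [0.4661, -0.0285, 0.1023]
tool_rot: [0.0, -3.142, -0.0]
force: [0.8, 0.2, -2.0]
gripper_width: 0.0211
grip_force: 78.8
```

Emit:
drive_tool(motion=[0,0,1,0,18,0,0,0,0,18,0,0,0,0,18,0,0,0,0,18,0,0,0,0,18])

```text
time: 54.72
position: [0.4662, -0.0285, 0.1013]
tool_rot: [-0.0, 3.142, 0.0]
force: [0.5, -0.2, -1.7]
gripper_width: 0.0209
grip_force: 78.8
```

Emit:
drive_tool(motion=[0,0,1,0,18,0,0,0,0,18,0,0,0,0,18,0,0,0,0,18,0,0,0,0,18])

```text
time: 55.13
position: [0.4665, -0.0283, 0.1009]
tool_rot: [-0.0, 3.14, 0.001]
force: [-1.2, 2.2, 6.1]
gripper_width: 0.0213
grip_force: 79.5
```

Emit:
drive_tool(motion=[0,0,0.7,0,18,0,0,0,0,18,0,0,0,0,18,0,0,0,0,18,0,0,0,0,18])

```text
time: 55.55
position: [0.4667, -0.0281, 0.1008]
tool_rot: [-0.001, 3.14, 0.001]
force: [-2.3, 2.7, 10.1]
gripper_width: 0.0213
grip_force: 80.0
```

Contact at the expected height (bottom about 12 mm). I'll release, rise and check.

Emit:
drive_tool(motion=[0,0,-1.2,0,18,0,0,0,0,40,0,0,0,0,60,0,0,0,0,60,0,0,0,0,60])

```text
time: 55.97
position: [0.466, -0.0286, 0.1005]
tool_rot: [0.0, -3.141, 0.0]
force: [0.3, 0.3, -1.2]
gripper_width: 0.0599
grip_force: 0.0
```

Emit:
drive_tool(motion=[0,0,-10,0,60,0,0,-30,0,60,0,0,-40,0,60,0,0,-30,0,60,0,0,0,0,60])

```text
time: 56.38
position: [0.4687, -0.0287, 0.2178]
tool_rot: [-0.0, 3.132, -0.001]
force: [0.4, 0.6, 0.6]
gripper_width: 0.0598
grip_force: 0.0
```

Emit:
drive_tool(motion=[25,0,0,0,60,25,0,0,0,60,10,0,0,0,60,0,0,0,0,60,0,0,0,0,60])

```text
time: 56.8
position: [0.4065, -0.0286, 0.2113]
tool_rot: [0.0, 3.14, -0.0]
force: [-0.6, 0.0, -0.5]
gripper_width: 0.06
grip_force: 0.0
```

Run:
```python
from meas import *
w=env.grab_frame("wrist"); P=cloud(w)*1e3; H=P[...,2]; print(env.state()["position"])
d=np.hypot(P[...,0]-466,P[...,1]+29.5); m=(H>84)&(H<99)&(d>16)&(d<45); A=P[m]; a=np.linalg.lstsq(np.c_[A[:,:2]-[466,-29.5],np.ones(len(A))],A[:,2],rcond=None)[0]
print("top z",a[2],"tilt deg",np.degrees(a[:2]),len(A)); m=(H>86)&(H<98)&(d<60); A=P[m]; print(A.min(0),A.max(0))
m=(H>108)&(H<122)&(d<20); print("knob",P[m].mean(0))
f=env.grab_frame("scene"); c=f["frame"][200:340,130:450]; 
o=np.vstack([cv2.resize(c,(640,280),interpolation=cv2.INTER_CUBIC),w["frame"][100:400]]); save("fin.png",o)
```

```text
[ 0.40691882 -0.02856289  0.21111768]
top z 90.74506514954861 tilt deg [ 0.02199252 -0.0466679 ] 7392
[417.63669656 -75.79341812  86.03372561] [513.34108103  19.33119494  97.99942119]
knob [463.7196689  -28.31491542 114.14756581]
```

View pics/fin.png

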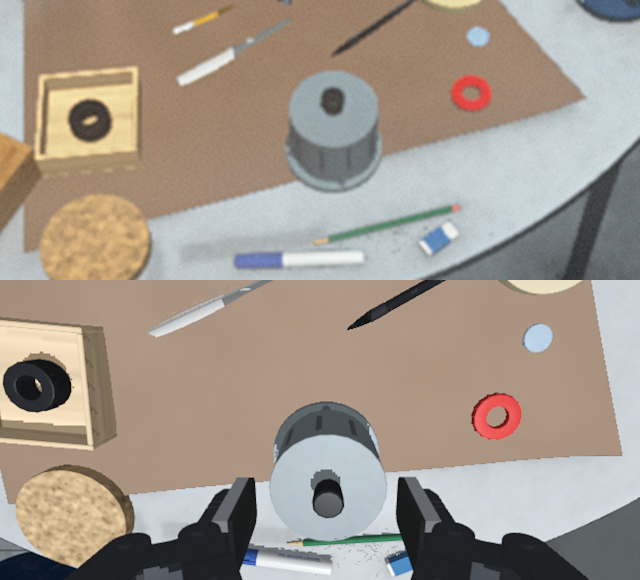

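The hood stands level on the flange at (333,130): its top reads 90.7 mm, matching the 90.7 mm read at the start, and the tilt is under 0.1°. The used ring is in the tray at (90,120), and only the red look-alike at (471,93) is left on the table.

```bash
python3 -c "
from station import env
print(env.job_done())"
```

```text
the job is handed in; nothing more can be done
None
```

The job is handed in after about 57 s of robot time. The used ring is in the tray; the support, the 54, 48 and 36 mm filters and the clamp are stacked flat on the post, and the hood stands level on the flange. One misplaced grasp pushed on the palette knife before I re-gripped, briefly reading about 62 N vertically at the wrist; the 40 N limit covers only the arm and gripper body, and I judged that it was a finger touching.

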